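# Show the valve plug of a filling head to the inspection camera

## Robot

A 6-joint arm with a two-finger parallel gripper is mounted at the origin on the work surface; the furniture and walls round the work are solid. World frame = base frame: x ahead of the robot, y to its left, z up, the work surface at z = 0. Lengths are in m, angles in rad, forces in N, time in s.
With the tool pointing down it reaches from about 0.35 to 0.85 m from the base axis. Payload 8.1 kg.
Tool frame: the origin (TCP) lies between the finger pads; the fingertips stand nose_length ahead of it and the grasp point (between the pads) lies 2 mm behind it (nose_length is the distance from the TCP to the fingertips, in m); z points along the fingers, x is the direction in which the jaws open and shut, and the axes are right-handed (so a half turn about z gives the same grasp; the last joint's range is limited). The gripper opens to 93 mm and grips with 3 to 60 N. Pads are 15 mm wide; open, the fingers measure 128 mm over their backs; the gripper's body (75 mm by 188 mm) begins 65 mm behind the grasp point.
Start: joints at [-1.193, 0.13, 1.488, -0, 1.523, -0.085], TCP at [0.268, -0.537, 0.236] pointing down, gripper open.
Joint ranges: [-2.96, 2.96], [-0.89, 2.26], [0.02, 2.5], [-1.34, 4.48], [0, 2.73], [-2.66, 2.66]. Speed limits (rad/s): [2.39, 2.39, 2.79, 3.14, 3.14, 3.14].

## Interface

Orientations are given as a rotation vector (axis times angle).
In Python, from plant import * gives the robot as it stands.
- The arm moves only by the tool carry_out, never from a script. Its argument "steps" is a list of rows, each an object with "xyz": the shift along the world's x, y, z in cm, a list of three; "rot": the turn, a rotation vector about the world's x, y, z in degrees, a list of three. In form: [{"xyz": [tx, ty, tz], "rot": [rx, ry, rz]}, ...]. A call has 1 to 10 rows; each row is the pose to reach, as a shift and turn from the pose commanded when the call began; what a row does not reach only later rows make up. A row lasts 1/10 s, in which the tool goes at most 50 mm and 8.59 degrees, less where a joint would pass 70% of its speed; a pose out of reach is approached as far as the arm can. A call with a gripper value outside its range is refused whole. "grip" is the opening, from 0 (shut) to 1 (fully open), set as the call begins (left out, the last holds). The fingers move at their own pace and stop on an object; "force" is the grip in N (left out, the last holds). Time passes only in rows, so rows that repeat a pose let the fingers close. It gives the time, the measured TCP pose, the force and the opening at its end, in the units of the state.
- read_state(): the state, without advancing time (a new reading comes with each control period).
- read_camera(name): name is "scene" or "top"; returns the picture (400x640x3 uint8, red, green, blue); there is no depth.
- calibration(name): a dict with "fov_y" (degrees; the focal length in pixels is half the picture's height over the tangent of half this angle, whatever the lens; pixels are square), "cx", "cy" (the principal point, pixels), "xyz" and "attitude" of the camera in the world. Camera axes: x right, y down, z forward; pixel columns grow to the right and rows downward; lengths in m; the calibration is good to about 2 mm. A picture is of the moment at which its call begins. calibration takes no time and is no camera call.
- close_job(): hands the job in, once; it reports no verdict.
The state is a dict: "t": time; "q": joint angles; "dq": joint speeds; "joint_torque": joint torques, N m; "tool_pos": TCP position; "orientation": TCP orientation; "force": force on the tool from outside, world axes, zero at the start; "wrist_torque": the same for the moment, N m; "opening": finger opening in m.
Only numpy, scipy, OpenCV 4.12 (cv2) and the standard library are available. Lean on these libraries where they do the work, as an engineer would, in place of code of your own. Each camera call takes 0.05 s, during which the arm holds its last target.

## Task

Strip the filling head for its cleaning check: pull its locking slide out by the knob to the stop, then lift the valve plug (flat bar handle) out of its bore, leaving the round-knobbed blanking plug seated. Hold the valve plug up to the inspection camera, handle uppermost, its cross bore centred 80 mm in front of the lens and in line with it, so that the camera looks straight through the bore. Finish while still holding it there, still and clear of everything; do not touch the camera, and leave the other things where they stand.

Things in the scene. Friction and masses are not known exactly. Their poses are not given: they have to be found in the camera images.
- filling_head: Twin filling head, fixed: white block 90 x 166 mm (x by y), flat top 76 mm above the table. Origin on the table under its centre, z up; -x is the front with the slide's knob. Two upright 28 mm bores at x = 14, y = -42 and +42 mm hold the two plugs, either plug in either bore. Above its top stand only the slide (to 87 mm), end rails (91 mm), the detent bridge (95 mm) and the plugs.
- lock_slide (a joint): Travel of the locking slide, a steel fork plate on the head's top: 0 = home, prongs over both plugs' collars so that neither lifts; 0.026 m = out at its stop, plugs free. It slides level along the head's -x. A spring detent resists with up to about 8 N over the first half of the way, then snaps it on to the far end, where it stays.
- slide_knob (a point): Middle of the slide's round black pull knob, 26 mm in diameter and 24 mm long, axis along the head's x; moves with the slide. At home it is at x = -74 mm of the head, 84.5 mm above the table. Pinch it across the head's y; room of 30 mm and more beside it and below it (two spouts 29 mm under it, at y = -42 and +42 mm, reach out as far).
- valve_plug: The valve plug to show: steel, 106 mm high, about 0.2 kg, loose. Origin at the centre of its foot, z up to the handle. Shank 26 mm in diameter, 52 mm long, in the head's bore, with a 13 mm cross bore through it along the plug's x; 34 mm collar resting on the head's top; from 74 to 106 mm a flat black bar handle, 44 mm along x, 12 mm along y. It may stand turned up to 0.6 rad from the head's x.
- plug_bore (a point): Middle of the valve plug's cross bore, on its axis, 26 mm above the foot.
- plug_handle (a point): Grip point in the bar handle of the valve plug, on its axis, 94 mm above the foot and 68 mm above the cross bore; pinch the bar across the plug's y.
- blank_plug: The blanking plug, which stays: same shank, collar and size below, no cross bore, and a round black fluted knob 30 mm in diameter in place of the bar; top 95 mm above its foot. Origin at the centre of its foot.
- camera_stand: Stand of the inspection camera, fixed: round base 96 mm in diameter, post 14 mm in diameter, camera on top, the whole up to 0.27 m high. Origin on the table under the post, z up; the camera looks to its -x, 20 degrees downward.
- camera_head: The inspection camera on the stand: grey housing with a black 54 mm ring round the lens. Origin at the middle of the lens front, 35 mm in front of the post, 215 mm above the table; its -x is the line of sight (20 degrees below level), y is level, z points up, tipped 20 degrees to the front, square to the line of sight. All of it lies at x > 0.
- camera_focus (a point): The point on the camera's line of sight 80 mm in front of the lens, where the middle of the cross bore must be.
- sugar_dredger: Steel shaker, 72 mm in diameter, 108 mm high, at the back of the table to the left of the filling head; stays. Origin at the centre of its foot. Near it a power socket hangs over the table, from 0.53 m above it upward, at x = 0.58, y = 0.21 m of the robot's frame: keep the wrist and arm clear of it, and of the shelf posts behind the table (x > 0.9 m).
- piping_tip_a: Small steel cone, 25 mm in diameter, 40 mm high, standing on the table; stays. Origin at the centre of its foot.
- piping_tip_b: A second such cone; stays. Origin at the centre of its foot.
- pastry_brush: Flat pastry brush with a wooden handle, 38 x 228 x 11 mm, lying on the table; stays. Origin under its centre.

How it is judged:
On the way, in this order (a step that is already met when the one before it is completed fails the run):
1. the locking slide is pulled out to its stop while the valve plug is still seated (value of joint lock_slide above 0.0225 m and distance of valve_plug from where it was at the start of the episode below 0.012 m), for 0.2 s.
2. the valve plug is out of its bore, carried by the fingers (height (world z) of valve_plug above 0.09 m and contact force between the fingers and valve_plug above 1 N and contact force between valve_plug and filling_head below 0.1 N), for 0.1 s.
At the end, for the whole second after the job is handed in: Valve plug held still by the fingers alone: bore within 12 mm of the focus point, bore line within 0.16 rad of the line of sight, long axis within 0.2 rad of the camera's z, handle up; slide still out, blanking plug within 8 mm of its start, shaker and cones upright (distance between plug_bore and camera_focus below 0.012 m and angle between the x axis of valve_plug and the x axis of camera_head, either way round below 0.16 rad and angle between the z axis of valve_plug and the z axis of camera_head, either way round below 0.2 rad and z of plug_handle in the frame of camera_head above 0.04 m and linear speed of valve_plug below 0.02 m/s and angular speed of valve_plug below 0.2 rad/s and contact force between the fingers and valve_plug above 1 N and contact force between valve_plug and filling_head below 0.1 N and contact force between valve_plug and camera_stand below 0.1 N and height (world z) of plug_bore above 0.14 m and value of joint lock_slide above 0.0225 m and distance of blank_plug from where it was at the start of the episode below 0.008 m and angle between each of sugar_dredger, piping_tip_a, piping_tip_b's own z axis and vertical below 0.2 rad); the arm keeps its last pose, push and grip.
It fails at once if the blanking plug is lifted or drawn (distance of blank_plug from where it was at the start of the episode above 0.012 m).
It fails at once if the camera or its stand is touched (contact force between any of the arm, the fingers, valve_plug and camera_stand above 1 N).
It fails at once if another thing on the table is shifted by more than 20 mm (distance of any of sugar_dredger, piping_tip_a, piping_tip_b, pastry_brush from where it was at the start of the episode above 0.02 m).
It also fails if it takes over 54 s, if anything falls off the work surface, if the arm or the gripper's body presses on something with over 40 N, if the wrist force passes 120 N, or if a joint passes its speed limit or range.

## Working session

There is one attempt and no reset: what is moved stays moved. The work goes in short steps, Python scripts to look and compute and a tool call to move; the robot and the scene stay as the last step left them, time stands still between calls to the robot, and variables do not carry over. Pictures are saved under pics/ and viewed, and the job is handed in when it is done.

Besides the shell and the picture viewer there is one more tool, called after "Request:" by a JSON object that holds its "method" and its "body". carry_out: Moves the arm, as the interface text tells. Its arguments: {"type":"object","properties":{"steps":{"type":"array","items":{"type":"object","properties":{"xyz":{"type":"array","items":{"type":"number"}},"rot":{"type":"array","items":{"type":"number"}}}}},"grip":{"type":"number"},"force":{"type":"number"}},"required":["steps"]}

```bash
ls; mkdir -p pics; python3 - <<'E'
from plant import *
import cv2
s=read_state(); print({k:(v if not hasattr(v,'round') else v) for k,v in s.items()})
for n in("scene","top"):
    c=calibration(n); print(n,c)
    cv2.imwrite(f"pics/{n}0.png",read_camera(n)[:,:,::-1])
E
```

```text
pics
{'t': 0.0, 'q': array([-1.19338656e+00,  1.31136208e-01,  1.48926604e+00, -2.20874887e-05,
        1.52301273e+00, -8.54050424e-02]), 'dq': array([-0.00129895,  0.00095091, -0.00032325,  0.00106583,  0.00117398,
       -0.00106911]), 'joint_torque': array([ 5.88018393e-04, -5.59841108e+01, -4.91759527e+01,  7.66844954e-02,
        3.49335407e-02, -1.75609725e-04]), 'tool_pos': array([ 0.2676921 , -0.53637209,  0.23460961]), 'orientation': array([-2.67080081e+00,  1.65218101e+00,  2.31693264e-03]), 'force': array([0.52453236, 0.22205311, 0.46745495]), 'wrist_torque': array([0.00205121, 0.03244361, 0.00339806]), 'opening': 0.09253243957854809}
scene {'fov_y': 56.11129376787064, 'cx': 320.9397610476376, 'cy': 197.14842620780806, 'xyz': array([-0.04181959, -0.6661772 ,  0.52875199]), 'attitude': array([-1.95209343,  0.68476706, -0.44176531])}
top {'fov_y': 42.1374615027572, 'cx': 323.59441009403935, 'cy': 194.24296072228773, 'xyz': array([ 0.2079636 , -0.08092299,  1.45235419]), 'attitude': array([-2.14118768,  2.09740529, -0.19423955])}
```

View pics/scene0.png

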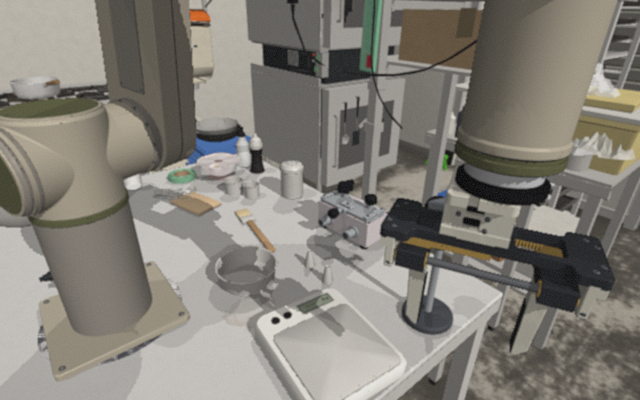

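View pics/top0.png

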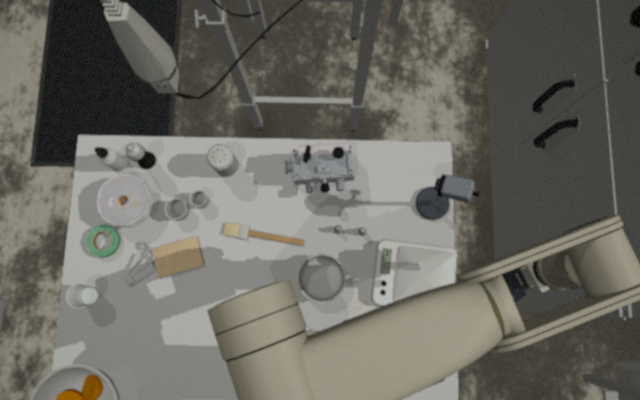

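```bash
python3 - <<'E'
import cv2
t=cv2.imread("pics/top0.png"); s=cv2.imread("pics/scene0.png")
def cr(im,x0,y0,x1,y1,k,n):
    cv2.imwrite(n,cv2.resize(im[y0:y1,x0:x1],None,fx=k,fy=k,interpolation=cv2.INTER_CUBIC))
cr(t,280,140,370,200,8,"pics/t_head.png")
cr(t,405,165,485,225,8,"pics/t_cam.png")
cr(s,310,170,400,250,7,"pics/s_head.png")
cr(s,370,190,470,340,4,"pics/s_cam.png")
E
```

```text
(no output)
```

View pics/t_head.png

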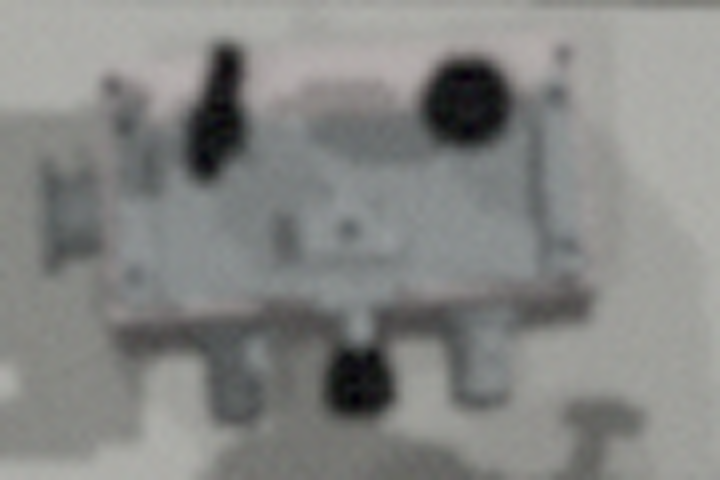

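View pics/t_cam.png

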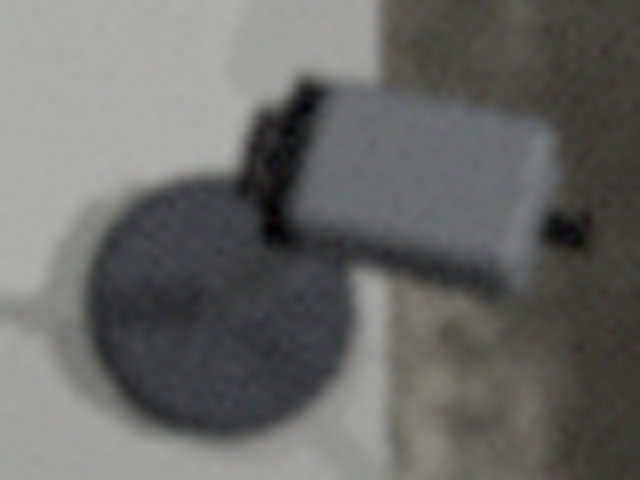

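View pics/s_head.png

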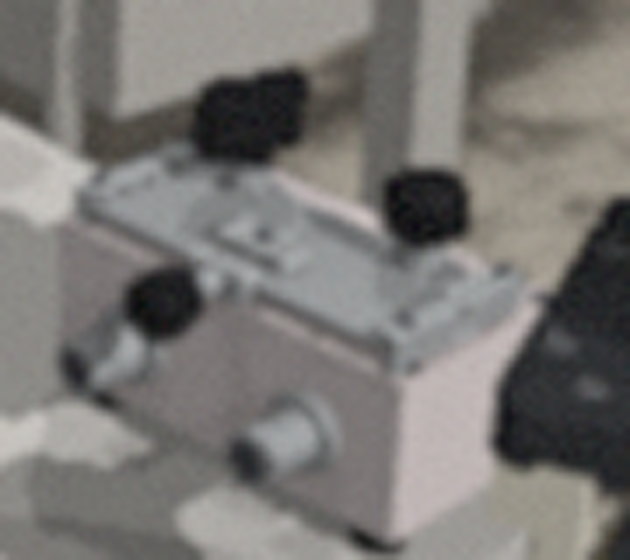

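View pics/s_cam.png

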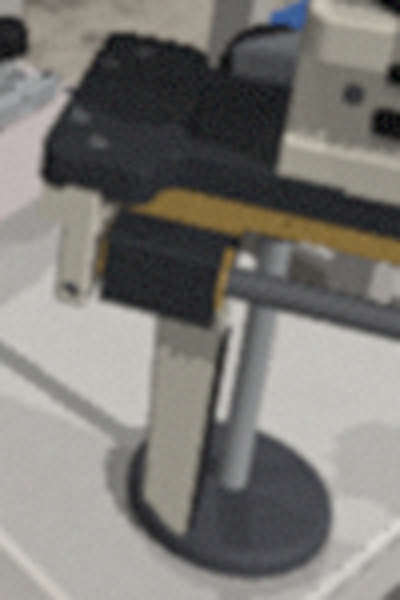

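```bash
cat > h.py <<'E'
import numpy as np, cv2
from scipy.spatial.transform import Rotation as R
from plant import *
class C:
    def __init__(s,n):
        c=calibration(n); s.c=c; s.f=200/np.tan(np.radians(c['fov_y']/2)); s.R=R.from_rotvec(c['attitude']).as_matrix(); s.p=np.array(c['xyz']); s.cx,s.cy=c['cx'],c['cy']
    def P(s,X):
        d=(np.atleast_2d(X)-s.p)@s.R
        return np.c_[s.cx+s.f*d[:,0]/d[:,2], s.cy+s.f*d[:,1]/d[:,2]]
    def ray(s,uv):
        return s.R@np.array([(uv[0]-s.cx)/s.f,(uv[1]-s.cy)/s.f,1])
    def atz(s,uv,z):
        r=s.ray(uv); return s.p+r*(z-s.p[2])/r[2]
T=C('top'); S=C('scene')
def uc(u,k,o): return np.array([(u[0]+.5)/k-.5+o[0],(u[1]+.5)/k-.5+o[1]])
def pose(x,y,yaw):
    M=np.eye(4); M[:3,:3]=R.from_euler('z',yaw).as_matrix(); M[:3,3]=[x,y,0]; return M
def ap(M,X): return np.atleast_2d(X)@M[:3,:3].T+M[:3,3]
def crop(im,x0,y0,x1,y1,k): return cv2.resize(im[y0:y1,x0:x1],None,fx=k,fy=k,interpolation=cv2.INTER_CUBIC)
def ln(img,cam,pts,k,o,col,closed=True):
    uv=(cam.P(pts)-np.array(o)+.5)*k-.5
    cv2.polylines(img,[np.round(uv*8).astype(np.int32)],closed,col,1,cv2.LINE_AA,3)
E
cat > fit.py <<'E'
from h import *
from scipy.optimize import least_squares
ot=(280,140); os_=(310,170)
obs=[(T,8,ot,(358,378),(-.074,0,.0845)),(T,8,ot,(466,100),(.014,-.042,.114)),
(S,7,os_,(165,300),(-.074,0,.0845)),(S,7,os_,(427,207),(.014,-.042,.107)),
(S,7,os_,(405,375),(-.045,-.083,.076)),(S,7,os_,(65,225),(-.045,.083,.076)),(S,7,os_,(395,540),(-.045,-.083,0)),(S,7,os_,(535,300),(.045,-.083,.076))]
def f(p):
    M=pose(*p); return np.concatenate([c.P(ap(M,X))[0]-uc(u,k,o) for c,k,o,u,X in obs])
r=least_squares(f,[.65,-.1,0]); print(r.x, f(r.x).reshape(-1,2).round(2))
E
python3 fit.py
```

```text
[ 0.56335327 -0.06343184  0.11559678] [[ 0.35  0.04]
 [-0.63 -1.09]
 [-0.13 -0.12]
 [-0.88 -0.89]
 [-0.19  0.47]
 [-1.78 -1.4 ]
 [-0.98  3.64]
 [ 3.39 -1.74]]
```

```bash
cat > ov.py <<'E'
from h import *
import sys
def rect(x0,x1,y0,y1,z): return np.array([(x0,y0,z),(x1,y0,z),(x1,y1,z),(x0,y1,z)])
def circ(c,r,z,n=40):
    a=np.linspace(0,2*np.pi,n,endpoint=False); return np.c_[c[0]+r*np.cos(a),c[1]+r*np.sin(a),0*a+z]
def circx(x,y,z,r,n=40):
    a=np.linspace(0,2*np.pi,n,endpoint=False); return np.c_[0*a+x,y+r*np.cos(a),z+r*np.sin(a)]
def draw(im,cam,k,o,M,yp,sgn=1,slide=0,plug=True):
    g=lambda p,c:ln(im,cam,ap(M,p),k,o,c)
    g(rect(-.045,.045,-.083,.083,.076),(0,255,0)); g(rect(-.045,.045,-.083,.083,0),(0,180,0))
    for x in(-.086,-.062): g(circx(x-slide,0,.0845,.013),(0,0,255))
    b=(.014,-.042*sgn)
    for z in (.119,.1): g(circ(b,.015,z),(255,255,0))
    if plug:
        Mp=M@pose(.014,.042*sgn,yp)
        for z in(.130,.098): ln(im,cam,ap(Mp,rect(-.022,.022,-.006,.006,z)),k,o,(0,255,255))
if __name__=="__main__":
    x,y,w,yp=map(float,sys.argv[1:5])
    a=crop(cv2.imread(sys.argv[5] if len(sys.argv)>5 else "pics/top0.png"),280,140,370,200,8); draw(a,T,8,(280,140),pose(x,y,w),yp); cv2.imwrite("pics/ot.png",a)
    a=crop(cv2.imread(sys.argv[6] if len(sys.argv)>6 else "pics/scene0.png"),310,170,400,250,7); draw(a,S,7,(310,170),pose(x,y,w),yp); cv2.imwrite("pics/os.png",a)
E
python3 ov.py .5634 -.0634 .1156 -.3
```

```text
(no output)
```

View pics/ot.png

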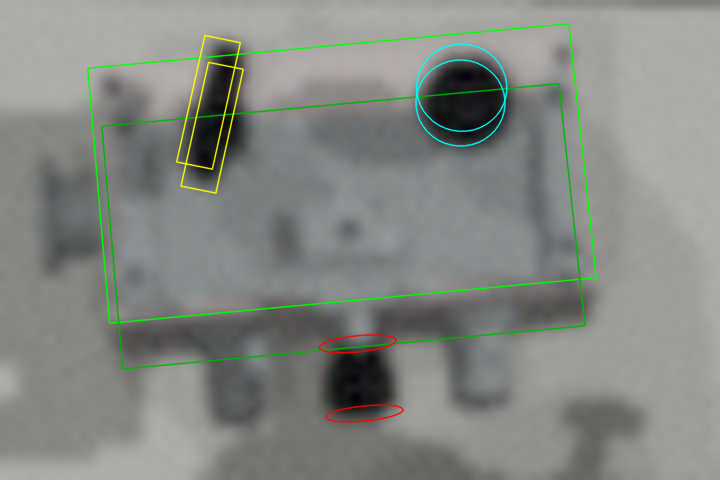

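View pics/os.png

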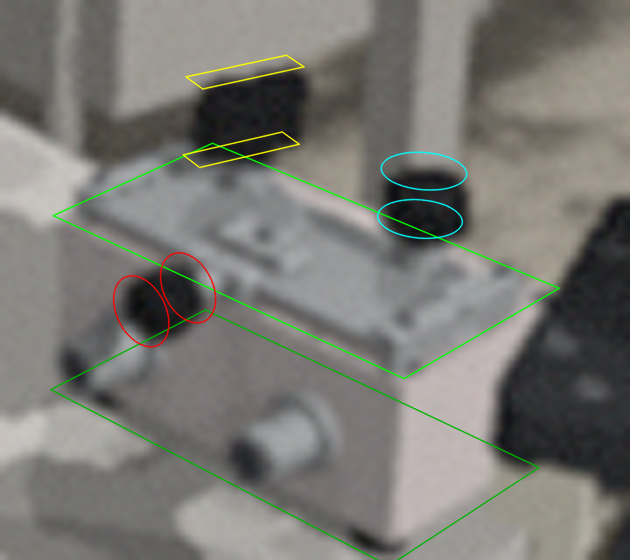

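Request:
{"method": "carry_out", "body": {"steps": [{"xyz":[0,0,5],"rot":[0,0,0]},{"xyz":[0,0,10],"rot":[0,0,0]},{"xyz":[2,3,13],"rot":[0,0,-4]},{"xyz":[4,8,14],"rot":[0,0,-8]},{"xyz":[5,13,14],"rot":[0,0,-12]},{"xyz":[6,18,14],"rot":[0,0,-16]},{"xyz":[7,23,14],"rot":[0,0,-20]},{"xyz":[8,28,14],"rot":[0,0,-20]},{"xyz":[8,33,14],"rot":[0,0,-20]},{"xyz":[8,38,14],"rot":[0,0,-20]}]}}

```text
t: 1.1
tool_pos: [0.3475, -0.1633, 0.3751]
orientation: [-2.344, 2.092, 0.001]
force: [1.6, 0.2, 0.7]
opening: 0.0927
```

Request:
{"method": "carry_out", "body": {"steps": [{"xyz":[0,5,0],"rot":[0,0,0]},{"xyz":[0,10,0],"rot":[0,0,0]},{"xyz":[0,15,0],"rot":[0,0,0]},{"xyz":[0,20,0],"rot":[0,0,0]},{"xyz":[0,25,0],"rot":[0,0,0]},{"xyz":[0,30,0],"rot":[0,0,0]},{"xyz":[0,30,0],"rot":[0,0,0]}]}}

```text
t: 1.8
tool_pos: [0.3462, 0.1405, 0.375]
orientation: [-2.354, 2.08, 0.003]
force: [0.9, -0.9, 0.6]
opening: 0.0929
```

```bash
python3 - <<'E'
from plant import *
import cv2, numpy as np
s=read_state(); print(s['t'],s['tool_pos'],s['orientation'],s['q'])
for n in("scene","top"):
    a=np.mean([read_camera(n).astype(float) for _ in range(6)],0)
    cv2.imwrite(f"pics/{n}1.png",a[:,:,::-1].round().astype('uint8'))
E
```

```text
1.8 [0.34622244 0.1404888  0.37502753] [-2.35431752  2.07951232  0.00349184] [ 0.2460161  -0.50454635  1.79435596  0.00213456  1.85272386  1.69360529]
```

View pics/scene1.png

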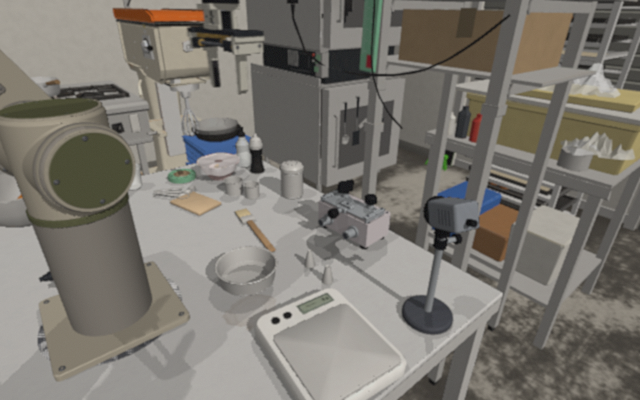

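View pics/top1.png

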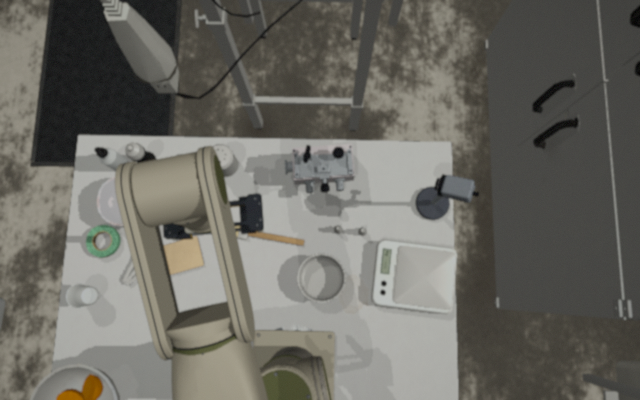

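```bash
python3 - <<'E'
from h import *
print(T.P([.346,.1405,.375]),S.P([.346,.1405,.375]), T.P([0,0,0]),S.P([0,0,0]))
s=cv2.imread("pics/scene1.png");t=cv2.imread("pics/top1.png")
cv2.imwrite("pics/c1.png",crop(s,312,175,392,250,10)[:600]); cv2.imwrite("pics/c2.png",crop(s,395,185,485,335,4)); cv2.imwrite("pics/c3.png",crop(t,283,140,363,200,10)); 
E
```

```text
[[221.36297979 224.14653657]] [[226.76736283  82.01703002]] [[294.03283882 372.12082504]] [[114.08716738 312.30178401]]
```

View pics/c1.png

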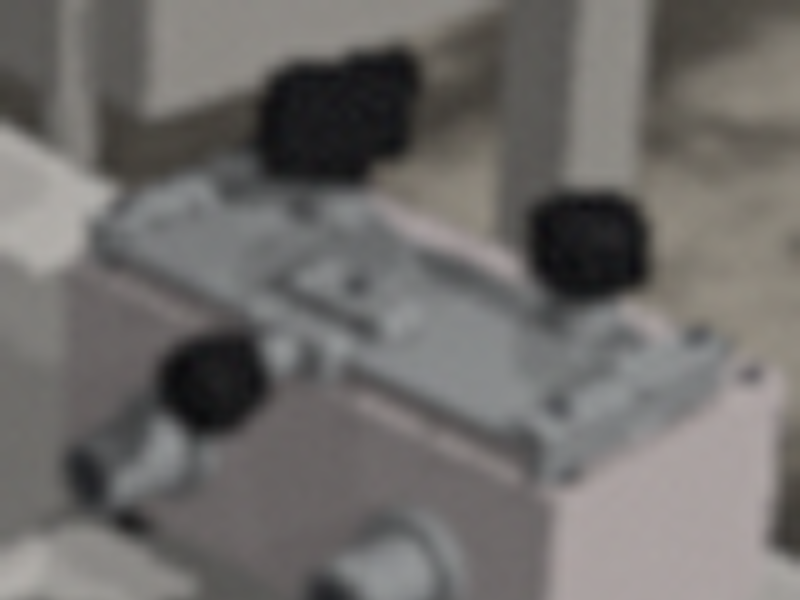

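View pics/c2.png

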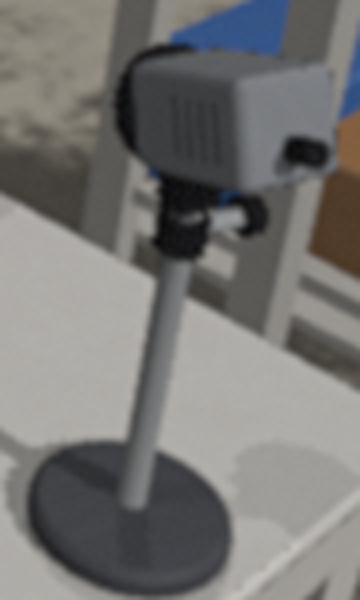

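View pics/c3.png

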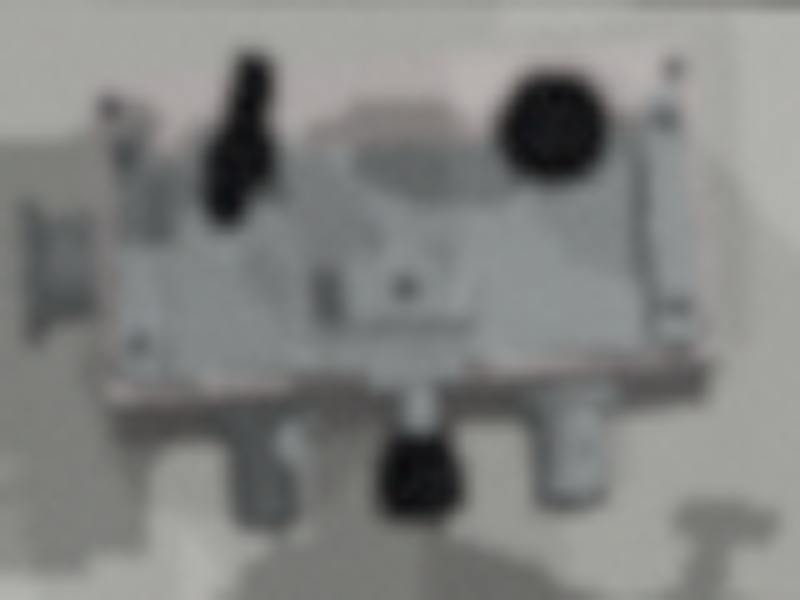

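```bash
cat > fit.py <<'E'
from h import *
from scipy.optimize import least_squares
ot=(283,140); os_=(312,175)
obs=[(T,10,ot,(420,472),(-.074,0,.0845)),(T,10,ot,(553,127),(.014,-.042,.111)),(T,10,ot,(103,393),(-.045,.083,.076)),(T,10,ot,(708,358),(-.045,-.083,.076)),
(S,10,os_,(215,382),(-.074,0,.0845)),(S,10,os_,(588,245),(.014,-.042,.107)),
(S,10,os_,(555,490),(-.045,-.083,.076)),(S,10,os_,(65,255),(-.045,.083,.076)),(S,10,os_,(780,365),(.045,-.083,.076))]
def f(p):
    M=pose(*p[:3]); return np.concatenate([c.P(ap(M,X)+[0,0,p[3] if len(p)>3 else 0])[0]-uc(u,k,o) for c,k,o,u,X in obs])
for p0 in ([.56,-.06,0.1],[.56,-.06,.1,0]):
    r=least_squares(f,p0,loss='soft_l1'); print(r.x.round(4), f(r.x).reshape(-1,2).round(2).tolist())
E
python3 fit.py
```

```text
[ 0.5637 -0.0648  0.0854] [[-0.2, 0.05], [0.04, -0.65], [0.32, 0.09], [0.8, -0.3], [-0.22, -0.59], [-0.34, -0.42], [-0.4, 0.41], [-0.21, -0.05], [0.21, 0.34]]
[ 5.639e-01 -6.470e-02  8.590e-02 -4.000e-04] [[-0.24, 0.01], [-0.04, -0.68], [0.28, 0.07], [0.74, -0.35], [-0.2, -0.48], [-0.34, -0.31], [-0.39, 0.52], [-0.2, 0.06], [0.19, 0.43]]
```

```bash
python3 - <<'E'
from ov import *
M=pose(.5637,-.0648,.0855)
t=cv2.imread("pics/top1.png");s=cv2.imread("pics/scene1.png")
rows=[]
for yp in(-.35,-.45,-.55,-.25):
    a=crop(t,295,140,320,170,12); b=crop(s,330,170,365,200,10)
    for im,cam,k,o in((a,T,12,(295,140)),(b,S,10,(330,170))):
        draw(im,cam,k,o,M,yp)
    b=cv2.resize(b,(b.shape[1],b.shape[0])); h=min(a.shape[0],b.shape[0]); rows.append(np.hstack([a[:h],b[:h]]))
o=np.vstack([np.hstack(rows[:2]),np.hstack(rows[2:])]); o=cv2.resize(o,(800,int(o.shape[0]*800/o.shape[1]))); cv2.imwrite("pics/yp.png",o)
E
```

```text
(no output)
```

View pics/yp.png

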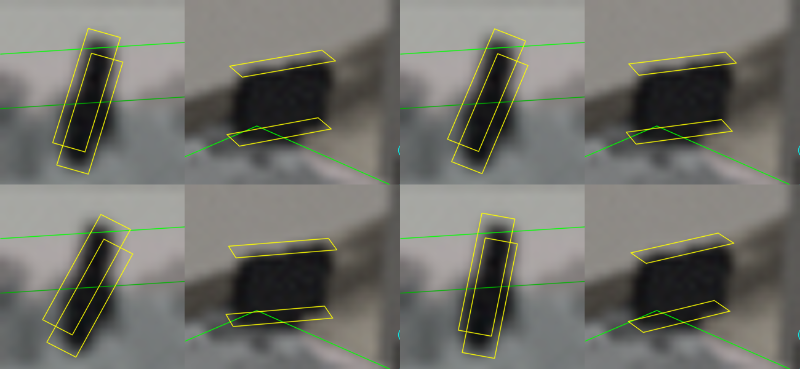

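```bash
cat > barfit.py <<'E'
from ov import *
from scipy.optimize import minimize
M=pose(.5637,-.0648,.0855)
K=8
wins=[]
for f,cam,(x0,y0,x1,y1) in(("pics/top1.png",T,(298,140,320,168)),("pics/scene1.png",S,(332,172,360,200))):
    g=cv2.cvtColor(cv2.imread(f),cv2.COLOR_BGR2GRAY).astype(np.float32)[y0:y1,x0:x1]
    wins.append((g,cam,(x0,y0)))
def ren(cam,o,sh,pts):
    uv=((cam.P(pts)-np.array(o)+.5)*K-.5).astype(np.float32)
    im=np.zeros((sh[0]*K,sh[1]*K),np.uint8); cv2.fillConvexPoly(im,np.round(cv2.convexHull(uv)*16).astype(np.int32),255,cv2.LINE_AA,4)
    im=cv2.GaussianBlur(im.astype(np.float32)/255,(0,0),K*.6)
    return cv2.resize(im,(sh[1],sh[0]),interpolation=cv2.INTER_AREA)
def cost(p,show=False):
    dx,dy,yp=p; Mp=M@pose(.014+dx,.042+dy,yp)
    pts=np.vstack([ap(Mp,rect(-.022,.022,-.006,.006,z)) for z in(.13,.098)])
    c=0
    for g,cam,o in wins:
        m=ren(cam,o,g.shape,pts); d=np.clip((75-g)/(75-28),0,1)
        c+=((m-d)**2).sum()
    return c+ (dx**2+dy**2)/.002**2*.5
for y0 in(-.5,-.3,-.1):
    r=minimize(cost,[0,0,y0],method='Nelder-Mead',options=dict(initial_simplex=[[0,0,y0],[.004,0,y0],[0,.004,y0],[0,0,y0+.15]],maxiter=200)); print(r.x.round(4),r.fun)
for y in np.arange(-.6,.1,.1): print(round(y,2),cost([0,0,y]))
E
python3 barfit.py
```

```text
[-0.001  -0.0011 -0.1479] 57.26019969295704
[-0.0011 -0.0012 -0.1394] 57.151525596559566
[-0.001  -0.0011 -0.1385] 57.26271008058821
-0.6 91.19856
-0.5 83.12248
-0.4 75.15079
-0.3 67.47241
-0.2 61.54033
-0.1 60.013287
-0.0 65.56729
```

```bash
python3 - <<'E'
from ov import *
M=pose(.5637,-.0648,.0855)
t=cv2.imread("pics/top1.png");s=cv2.imread("pics/scene1.png")
rows=[]
for yp in(None,-.14,-.3):
    a=crop(t,297,141,319,169,14); b=crop(s,331,172,363,200,14)
    for im,cam,k,o in((a,T,14,(297,141)),(b,S,14,(331,172))):
        im[:]=np.clip(im.astype(float)*1.6,0,255)
        if yp is not None: draw(im,cam,k,o,M,yp)
    rows.append(np.vstack([a,np.zeros((4,a.shape[1],3),np.uint8),cv2.resize(b,(a.shape[1],270))]))
o=np.hstack(rows); o=cv2.resize(o,None,fx=.85,fy=.85);print(o.shape); cv2.imwrite("pics/yp2.png",o)
E
```

```text
(566, 785, 3)
```

View pics/yp2.png

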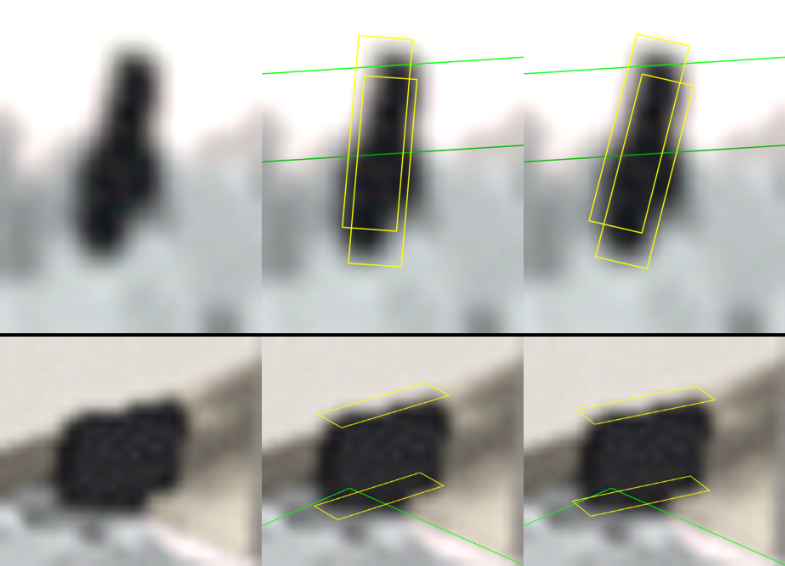

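```bash
cat > cam.py <<'E'
from ov import *
def camM(x,y,yaw):
    Ms=pose(x,y,yaw); L=np.eye(4); L[:3,3]=[-.035,0,.215]
    # -x is 20deg below level: rotate about y so that -x -> down
    L[:3,:3]=R.from_euler('y',-20,degrees=True).as_matrix()
    return Ms, Ms@L
def drawcam(im,cam,k,o,x,y,yaw):
    Ms,Mc=camM(x,y,yaw)
    for z in(0,.01): ln(im,cam,ap(Ms,circ((0,0),.048,z)),k,o,(0,255,0))
    ln(im,cam,ap(Ms,[[0,0,0],[0,0,.19]]),k,o,(0,255,0))
    for xx in(0,.01): ln(im,cam,ap(Mc,circx(xx,0,0,.027)),k,o,(0,0,255))
    ln(im,cam,ap(Mc,[[0,0,0],[-.08,0,0]]),k,o,(0,255,255))
if __name__=="__main__":
    M=camM(0,0,0)[1]; print(M[:3,:3]@[-1,0,0], M[:3,:3]@[0,0,1])
    b=T.atz(uc((222,305),8,(405,165)),.008); b2=S.atz(uc((133,512),4,(395,185)),.008); print(b,b2)
    import sys
    x,y=((b+b2)/2)[:2] if len(sys.argv)<4 else map(float,sys.argv[2:4])
    yaw=float(sys.argv[1])
    a=crop(cv2.imread("pics/top1.png"),405,165,485,225,8); drawcam(a,T,8,(405,165),x,y,yaw); 
    c=crop(cv2.imread("pics/scene1.png"),395,185,485,335,4); drawcam(c,S,4,(395,185),x,y,yaw)
    a=cv2.resize(a,(440,330)); o=np.zeros((600,800,3),np.uint8); o[:330,:440]=a; o[:,440:]=c; cv2.imwrite("pics/cam.png",o)
E
python3 cam.py -1.5
```

```text
[-0.93969262  0.         -0.34202014] [-0.34202014  0.          0.93969262]
[ 0.46613874 -0.37606324  0.008     ] [ 0.46723468 -0.38040364  0.008     ]
```

View pics/cam.png

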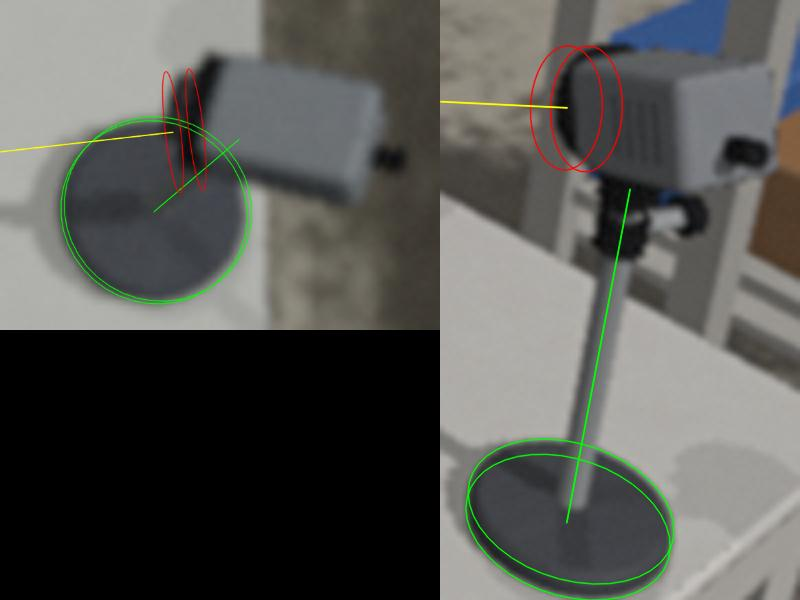

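```bash
python3 cam.py -1.8 .467 -.379
```

```text
[-0.93969262  0.         -0.34202014] [-0.34202014  0.          0.93969262]
[ 0.46613874 -0.37606324  0.008     ] [ 0.46723468 -0.38040364  0.008     ]
```

View pics/cam.png

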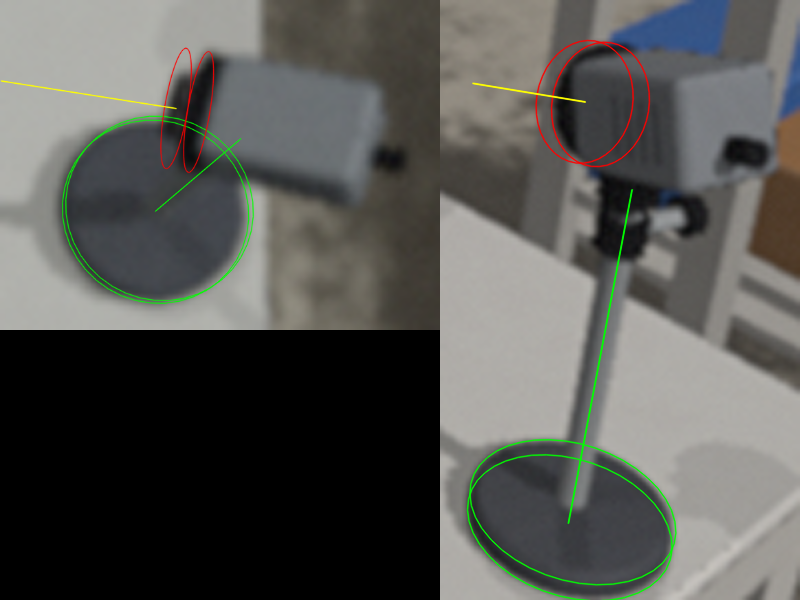

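```bash
cat > cam2.py <<'E'
from cam import *
import sys
x,y=.467,-.379
out=[]
t=cv2.imread("pics/top1.png"); s=cv2.imread("pics/scene1.png")
for yaw in map(float,sys.argv[1:]):
    a=crop(t,422,170,482,206,13); c=crop(s,415,190,485,240,11)
    for im,cam,k,o in((a,T,13,(422,170)),(c,S,11,(415,190))):
        im[:]=np.clip(im*1.4,0,255)
        Mc=camM(x,y,yaw)[1]
        B=[(.02,.0275),(.105,.0275)]
        ln(im,cam,ap(Mc,circx(0,0,0,.020)),k,o,(0,255,255)); ln(im,cam,ap(Mc,circx(.015,0,0,.027)),k,o,(0,0,255))
        for yy in(-.03,.03):
            for zz in(-.025,.025): ln(im,cam,ap(Mc,[[.02,yy,zz],[.1,yy,zz]]),k,o,(0,255,0),False)
        for xx in(.02,.1): ln(im,cam,ap(Mc,np.array([(xx,-.03,-.025),(xx,.03,-.025),(xx,.03,.025),(xx,-.03,.025)])),k,o,(0,255,0))
    h=540; out.append(np.vstack([cv2.resize(a,(390,234)),cv2.resize(c,(390,279))]))
cv2.imwrite("pics/cam2.png",np.hstack(out))
E
python3 cam2.py -1.75 -1.87
```

```text
(no output)
```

View pics/cam2.png

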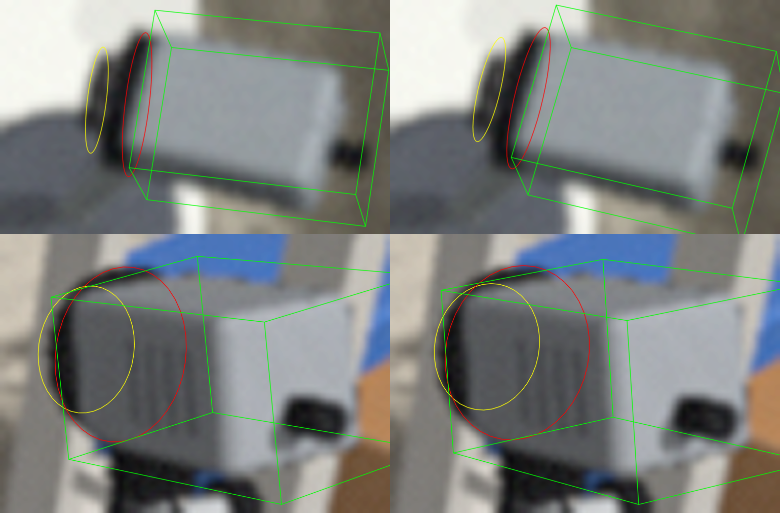

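```bash
cat > camfit.py <<'E'
from cam import *
from scipy.optimize import least_squares
t=lambda u,v:(T,np.array([(u/6.5)+422-.5,v/6.5+170-.5])); s=lambda u,v:(S,np.array([u/5.571+415-.5,(v-234)/5.571+190-.5]))
obs=[(t(158,38),'f',1,1),(t(342,70),'b',1,1),(t(315,190),'b',-1,1),(t(140,160),'f',-1,1),(t(310,210),'b',-1,-1),
(s(218,318),'b',-1,1),(s(352,300),'b',1,1),(s(218,475),'b',-1,-1),(s(356,448),'b',1,-1),(s(80,285),'f',-1,1)]
base=[(T,uc((222,305),8,(405,165)),.008),(S,uc((135,513),4,(395,185)),.008)]
def f(p):
    x,y,yaw,w,x0,x1,zt,zb=p; Mc=camM(x,y,yaw)[1]; r=[]
    for (c,uv),fb,sy,sz in obs:
        r.append(c.P(ap(Mc,[x0 if fb=='f' else x1,sy*w,zt if sz>0 else zb]))[0]-uv)
    for c,uv,z in base: r.append((c.P([x,y,z])[0]-uv)*1.5)
    r.append(((S.P([x,y,.13])[0]-uc((178,262),4,(395,185)))*[1,0]))
    return np.concatenate(r)
r=least_squares(f,[.467,-.379,-1.8,.03,.02,.09,.025,-.025],loss='soft_l1')
print(r.x.round(4)); print(f(r.x).reshape(-1,2).round(2).tolist())
J=r.jac; print(np.sqrt(np.diag(np.linalg.inv(J.T@J))).round(4))
Mc=camM(*r.x[:3])[1]; print(Mc.round(4), ap(Mc,[-.08,0,0]))
E
python3 camfit.py
```

```text
[ 0.466  -0.3808 -1.9035  0.0223  0.0215  0.0838  0.0228 -0.0204]
[[2.3, -1.45], [-0.02, -0.01], [-1.56, -0.83], [-0.67, -2.98], [0.55, 1.25], [-0.17, 0.33], [-0.36, -0.74], [1.35, -0.08], [0.17, -0.15], [-0.06, 1.86], [2.53, 0.12], [-1.07, 0.24], [-1.54, 0.0]]
[0.0011 0.0016 0.03   0.0009 0.0029 0.0021 0.0014 0.0013]
[[-0.3069  0.9452  0.1117  0.4774]
 [-0.8882 -0.3266  0.3233 -0.3477]
 [ 0.342   0.      0.9397  0.215 ]
 [ 0.      0.      0.      1.    ]] [[ 0.50199565 -0.27668488  0.18763839]]
```

```bash
python3 - <<'E'
from h import *
t=cv2.imread("pics/top1.png"); s=cv2.imread("pics/scene1.png")
for n,im,o in(("k1",crop(t,425,168,480,206,14),0),("k2",crop(s,418,192,482,240,12),0)):
    im=np.clip(im*1.5,0,255).astype(np.uint8); 
    for i in range(0,im.shape[1],100): cv2.line(im,(i,0),(i,6),(0,0,255),1)
    for i in range(0,im.shape[0],100): cv2.line(im,(0,i),(6,i),(0,0,255),1)
    cv2.imwrite(f"pics/{n}.png",im); print(im.shape)
E
```

```text
(532, 770, 3)
(576, 768, 3)
```

View pics/k1.png

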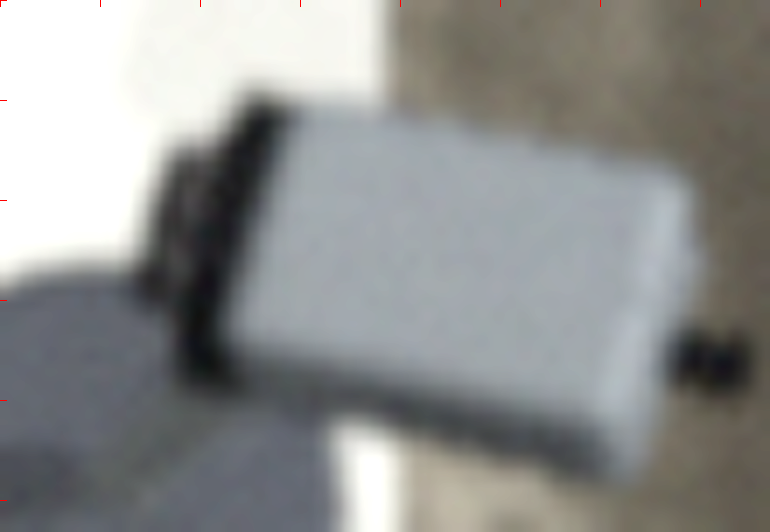

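View pics/k2.png

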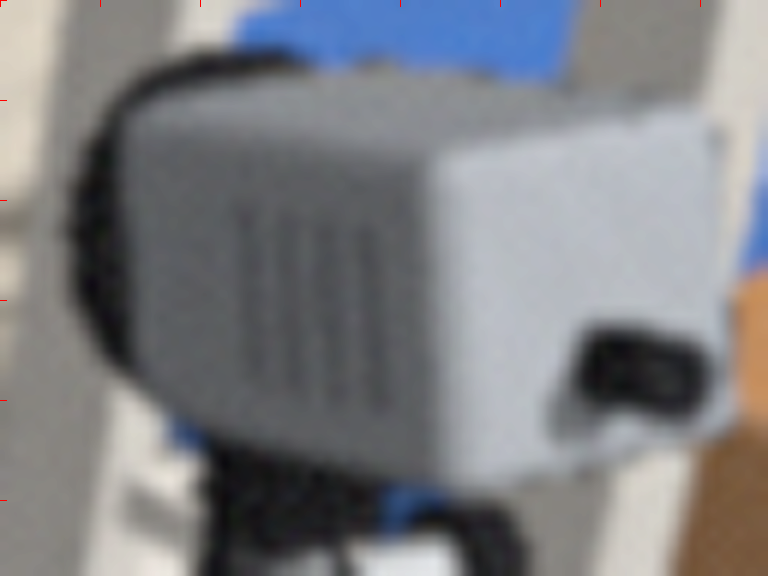

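```bash
cat > camfit.py <<'E'
from cam import *
from scipy.optimize import least_squares
t=lambda u,v:(T,uc((u,v),14,(425,168))); s=lambda u,v:(S,uc((u,v),12,(418,192)))
obs=[(t(660,165),1,1),(t(605,412),-1,1),(t(622,480),-1,-1),(s(432,158),-1,1),(s(710,110),1,1),(s(440,490),-1,-1),(s(735,430),1,-1)]
lin=[(t(300,105),1,1),(t(230,355),-1,1),(s(125,120),-1,1),(s(210,443),-1,-1),(s(380,68),1,1)]
base=[(T,uc((222,305),8,(405,165)),.008),(S,uc((135,513),4,(395,185)),.008)]
def f(p):
    x,y,yaw,w,x1,zt,zb,xr=p; Mc=camM(x,y,yaw)[1]; r=[]
    for (c,uv),sy,sz in obs: r.append(c.P(ap(Mc,[x1,sy*w,zt if sz>0 else zb]))[0]-uv)
    for c,uv,z in base: r.append((c.P([x,y,z])[0]-uv))
    c,uv=t(232,240); r.append(c.P(ap(Mc,[xr,0,0]))[0]-uv)
    c,uv=t(163,222); r.append(.7*(c.P(ap(Mc,[0,0,0]))[0]-uv))
    q=S.P(ap(Mc,circx(xr,0,0,.027,120))); uv=s(70,230)[1]; r.append([q[:,0].min()-uv[0]])
    uv=s(230,48)[1]; r.append([q[:,1].min()-uv[1]])
    for (c,uv),sy,sz in lin:
        a,b=c.P(ap(Mc,[[x1,sy*w,zt if sz>0 else zb],[.02,sy*w,zt if sz>0 else zb]])); d=(b-a)/np.linalg.norm(b-a); r.append([d[0]*(uv-a)[1]-d[1]*(uv-a)[0]])
    r.append([S.P([x,y,.13])[0][0]-uc((178,262),4,(395,185))[0]])
    return np.concatenate(r)
r=least_squares(f,[.467,-.379,-1.8,.025,.09,.025,-.025,.015],loss='soft_l1')
print(r.x.round(4)); v=f(r.x); print(v[:22].reshape(-1,2).round(2).tolist(),v[22:].round(2))
J=r.jac; print(np.sqrt(np.diag(np.linalg.inv(J.T@J))).round(4))
Mc=camM(*r.x[:3])[1]; print(Mc.round(4), ap(Mc,[-.08,0,0]))
E
python3 camfit.py
```

```text
[ 0.4665 -0.3807 -1.845   0.023   0.0801  0.0215 -0.0215  0.0098]
[[0.58, -0.66], [-0.23, 0.18], [0.0, 0.14], [-0.29, 0.93], [-0.24, -0.24], [1.01, 0.65], [-0.65, -0.23], [1.65, -0.08], [-0.61, 0.03], [0.3, -0.03], [0.87, 0.32]] [-0.3  -0.15 -1.35 -1.16  0.13 -0.47 -0.23 -1.43]
[0.001  0.0017 0.025  0.0009 0.0021 0.0012 0.0013 0.0027]
[[-0.2545  0.9626  0.0926  0.4759]
 [-0.9046 -0.2708  0.3292 -0.347 ]
 [ 0.342   0.      0.9397  0.215 ]
 [ 0.      0.      0.      1.    ]] [[ 0.4963018  -0.27466609  0.18763839]]
```

```bash
python3 - <<'E'
import plant
print([n for n in dir(plant) if not n.startswith('__')])
print(getattr(plant,'nose_length',None))
from h import *
s=read_state(); print(R.from_rotvec(s['orientation']).as_matrix().round(4), s['tool_pos'])
d=R.from_euler('z',.0855).as_matrix(); print(d@[0,-1,0])
E
```

```text
['IKError', 'calibration', 'close_job', 'nose_length', 'read_camera', 'read_state']
0.017
[[ 1.118e-01 -9.937e-01  2.000e-04]
 [-9.937e-01 -1.118e-01  1.000e-04]
 [-1.000e-04 -2.000e-04 -1.000e+00]] [0.34805799 0.13403833 0.3757142 ]
[ 0.08539587 -0.9963471   0.        ]
```

```bash
python3 - <<'E'
from h import *
for _ in range(4):
    s=read_state(); print(s['t'],s['tool_pos'],s['orientation'],s['force'])
    read_camera('top')
s=read_state(); print(s['t'],s['tool_pos'],s['q'])
E
```

```text
2.4 [0.34805799 0.13403833 0.3757142 ] [-2.34215409e+00  2.09348921e+00 -1.20602229e-04] [-0.07017531 -0.54256987  0.21579426]
2.45 [0.34802307 0.13419243 0.37570201] [-2.34257586e+00  2.09303189e+00 -1.34663488e-04] [0.76030978 0.48553522 0.72000493]
2.5 [0.34797526 0.1343311  0.3756629 ] [-2.34306436e+00  2.09261175e+00 -8.14280772e-05] [0.65259416 0.45249423 0.00197644]
2.55 [0.34792895 0.13444445 0.37567576] [-2.34337210e+00  2.09230574e+00 -5.07607038e-05] [ 0.12739684  0.58034626 -0.65886675]
2.6 [0.34791439 0.13452351 0.375675  ] [ 2.31282325e-01 -5.06744798e-01  1.79465637e+00 -2.71625509e-05
  1.85361283e+00  1.68871235e+00]
```

Request:
{"method": "carry_out", "body": {"steps": [{"xyz":[0,-4,-2],"rot":[0,0,-1.5]},{"xyz":[1,-8,-4],"rot":[0,0,-1.5]},{"xyz":[3,-12,-6],"rot":[0,0,-1.5]},{"xyz":[6,-15,-8],"rot":[0,0,-1.5]},{"xyz":[9,-18,-10],"rot":[0,0,-1.5]},{"xyz":[12,-20.6,-12],"rot":[0,0,-1.5]},{"xyz":[14.2,-20.6,-14],"rot":[0,0,-1.5]},{"xyz":[14.2,-20.6,-17],"rot":[0,0,-1.5]},{"xyz":[14.2,-20.6,-17],"rot":[0,0,-1.5]},{"xyz":[14.2,-20.6,-17],"rot":[0,0,-1.5]}], "grip": 0.55}}

```text
t: 3.6
tool_pos: [0.4893, -0.0711, 0.2055]
orientation: [2.316, -2.121, -0.003]
force: [-0.5, 0.0, 0.6]
opening: 0.0511
```

```bash
python3 - <<'E'
from h import *
s0=cv2.imwrite("pics/scene2.png",read_camera('scene')[:,:,::-1]);cv2.imwrite("pics/top2.png",read_camera('top')[:,:,::-1])
a=crop(cv2.imread("pics/scene2.png"),290,110,410,250,5)[:600]; cv2.imwrite("pics/c4.png",a)
s=read_state(); print(s['t'],s['tool_pos'],R.from_rotvec(s['orientation']).as_matrix().round(4)[:,0],s['opening'],s['q'])
E
```

```text
3.7 [ 0.49049853 -0.07130807  0.20760242] [ 8.780e-02 -9.961e-01  9.000e-04] 0.051269726940171206 [-2.47835760e-01 -1.43113507e-01  1.81175831e+00 -1.91150051e-05
  1.47041777e+00  1.23499968e+00]
```

View pics/c4.png

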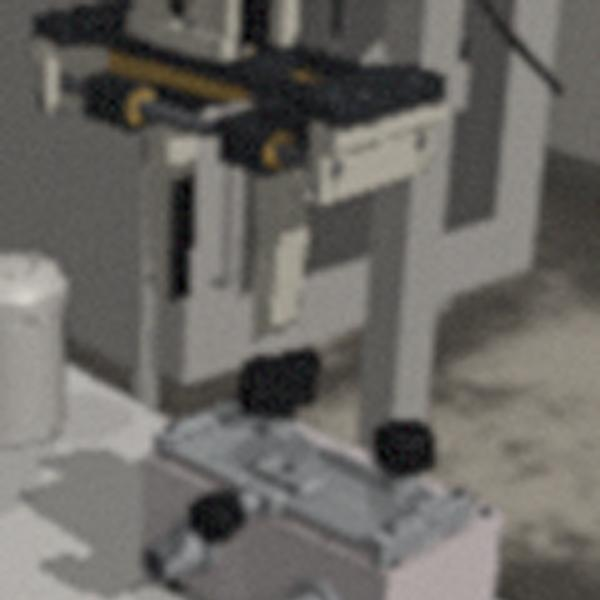

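Request:
{"method": "carry_out", "body": {"steps": [{"xyz":[0,0,-3],"rot":[0,0,0]},{"xyz":[0,0,-6],"rot":[0,0,0]},{"xyz":[0,0,-9],"rot":[0,0,0]},{"xyz":[0,0,-10.5],"rot":[0,0,0]},{"xyz":[0,0,-11.5],"rot":[0,0,0]},{"xyz":[0,0,-12.2],"rot":[0,0,0]},{"xyz":[0,0,-12.2],"rot":[0,0,0]},{"xyz":[0,0,-12.2],"rot":[0,0,0]}]}}

```text
t: 4.5
tool_pos: [0.4907, -0.0715, 0.0848]
orientation: [-2.316, 2.122, -0.002]
force: [-0.3, -0.5, 0.2]
opening: 0.0511
```

```bash
python3 - <<'E'
from h import *
cv2.imwrite("pics/scene3.png",read_camera('scene')[:,:,::-1]);cv2.imwrite("pics/top3.png",read_camera('top')[:,:,::-1])
a=crop(cv2.imread("pics/scene3.png"),290,130,410,250,5)[:600]; cv2.imwrite("pics/c4.png",a)
s=read_state(); print(s['t'],s['tool_pos'],s['force'],s['opening'])
E
```

```text
4.6 [ 0.49073015 -0.07152742  0.08483687] [ 0.78451487 -0.74601334  0.5938311 ] 0.05123473396826042
```

View pics/c4.png

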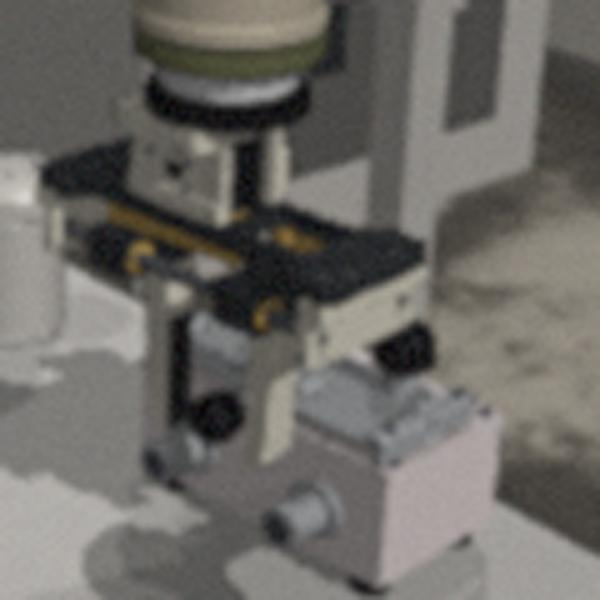

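Request:
{"method": "carry_out", "body": {"steps": [{"xyz":[0,0,0],"rot":[0,0,0]},{"xyz":[0,0,0],"rot":[0,0,0]},{"xyz":[0,0,0],"rot":[0,0,0]},{"xyz":[0,0,0],"rot":[0,0,0]}], "grip": 0, "force": 35}}

```text
t: 5.0
tool_pos: [0.4902, -0.0741, 0.084]
orientation: [2.314, -2.12, 0.007]
force: [0.9, -19.9, -4.3]
opening: 0.0242
```

Request:
{"method": "carry_out", "body": {"steps": [{"xyz":[0,-0.3,0],"rot":[0,0,0]},{"xyz":[-0.4,-0.33,0],"rot":[0,0,0]},{"xyz":[-0.9,-0.38,0],"rot":[0,0,0]},{"xyz":[-1.4,-0.42,0],"rot":[0,0,0]},{"xyz":[-1.9,-0.46,0],"rot":[0,0,0]},{"xyz":[-2.4,-0.5,0],"rot":[0,0,0]},{"xyz":[-2.75,-0.53,0],"rot":[0,0,0]},{"xyz":[-2.75,-0.53,0],"rot":[0,0,0]},{"xyz":[-2.75,-0.53,0],"rot":[0,0,0]}]}}

```text
t: 5.9
tool_pos: [0.4632, -0.077, 0.0844]
orientation: [-2.316, 2.122, -0.004]
force: [4.2, -3.0, 0.9]
opening: 0.0241
```

```bash
python3 - <<'E'
from h import *
cv2.imwrite("pics/scene4.png",read_camera('scene')[:,:,::-1]);cv2.imwrite("pics/top4.png",read_camera('top')[:,:,::-1])
a=crop(cv2.imread("pics/scene4.png"),290,130,410,250,5)[:600]; cv2.imwrite("pics/c4.png",a)
s=read_state(); print(s['t'],s['tool_pos'],s['force'],s['opening'])
E
```

```text
6.0 [ 0.46321298 -0.07704902  0.08444149] [ 4.47694515 -2.18221065  1.68762809] 0.02452782138058955
```

View pics/c4.png

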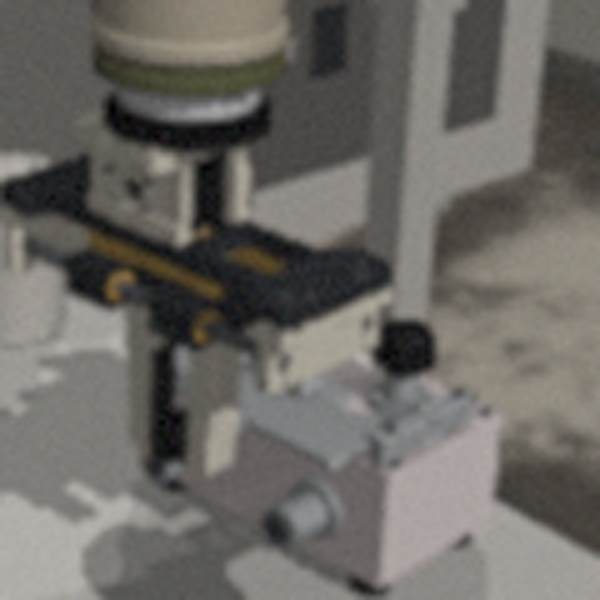

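Request:
{"method": "carry_out", "body": {"steps": [{"xyz":[0,0,0],"rot":[0,0,0]},{"xyz":[0,0,0],"rot":[0,0,0]},{"xyz":[0,0,0],"rot":[0,0,0]},{"xyz":[0,0,2],"rot":[0,0,0]},{"xyz":[0,0,6],"rot":[0,0,0]},{"xyz":[0,0,10],"rot":[0,0,0]},{"xyz":[0,0,13],"rot":[0,0,0]},{"xyz":[0,0,13],"rot":[0,0,0]}], "grip": 0.55}}

```text
t: 6.8
tool_pos: [0.4646, -0.0771, 0.2186]
orientation: [-2.314, 2.119, -0.01]
force: [0.3, 0.6, 0.8]
opening: 0.0508
```

```bash
python3 - <<'E'
from h import *
for n in("scene","top"):
    a=np.mean([read_camera(n).astype(float) for _ in range(3)],0)
    cv2.imwrite(f"pics/{n}5.png",a[:,:,::-1].round().astype('uint8'))
a=crop(cv2.imread("pics/scene5.png"),305,160,405,260,6); b=crop(cv2.imread("pics/top5.png"),260,130,380,250,5)
cv2.imwrite("pics/c5.png",a);cv2.imwrite("pics/c6.png",b)
s=read_state(); print(s['t'],s['tool_pos'],s['opening'],R.from_rotvec(s['orientation']).as_matrix().round(4)[:,0])
E
```

```text
7.1 [ 0.46127874 -0.07629871  0.21168905] 0.05116688316559409 [ 0.0874 -0.9962 -0.0012]
```

View pics/c5.png

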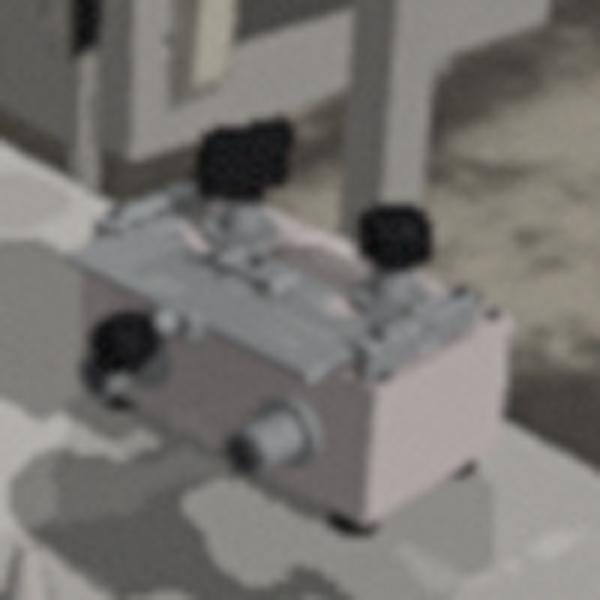

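View pics/c6.png

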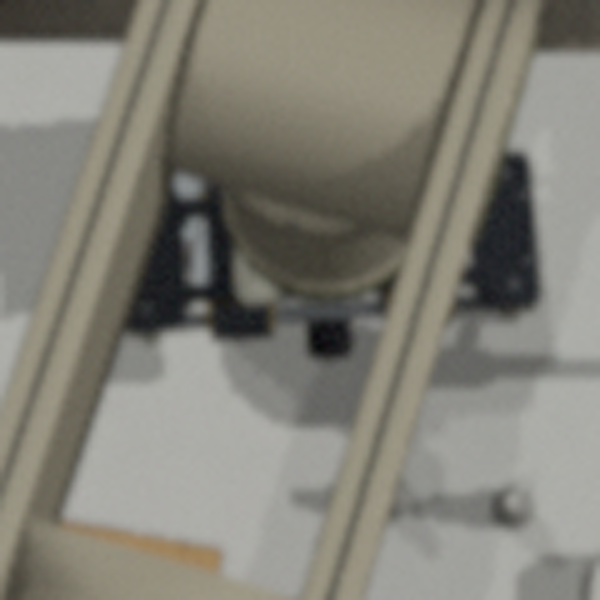

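Request:
{"method": "carry_out", "body": {"steps": [{"xyz":[3,1.5,0.5],"rot":[0,0,-4]},{"xyz":[6,3,0.5],"rot":[0,0,-8]},{"xyz":[9,4.2,0],"rot":[0,0,-12]},{"xyz":[11.2,5.2,-1],"rot":[0,0,-14.5]},{"xyz":[11.2,5.2,-3],"rot":[0,0,-14.5]},{"xyz":[11.2,5.2,-5],"rot":[0,0,-14.5]},{"xyz":[11.2,5.2,-5],"rot":[0,0,-14.5]},{"xyz":[11.2,5.2,-5],"rot":[0,0,-14.5]}]}}

```text
t: 7.9
tool_pos: [0.5734, -0.0245, 0.1626]
orientation: [2.029, -2.396, -0.003]
force: [-0.2, -0.0, 0.2]
opening: 0.051
```

```bash
python3 - <<'E'
from h import *
for n in("scene","top"):
    a=np.mean([read_camera(n).astype(float) for _ in range(2)],0)
    cv2.imwrite(f"pics/{n}6.png",a[:,:,::-1].round().astype('uint8'))
a=crop(cv2.imread("pics/scene6.png"),305,140,405,240,6);
cv2.imwrite("pics/c5.png",a)
s=read_state(); print(s['t'],s['tool_pos'],s['opening'],R.from_rotvec(s['orientation']).as_matrix().round(4)[:,0])
E
```

```text
8.1 [ 0.57505517 -0.02482995  0.16508769] 0.05123796258687421 [-1.650e-01 -9.863e-01 -1.000e-04]
```

View pics/c5.png

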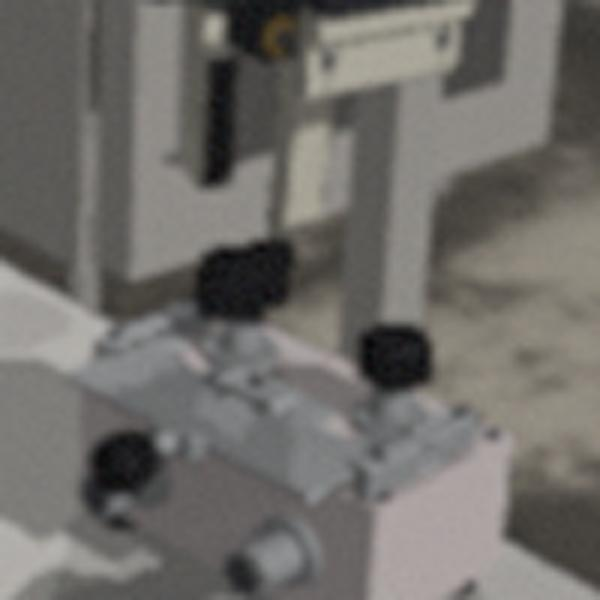

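Request:
{"method": "carry_out", "body": {"steps": [{"xyz":[0,0,-2],"rot":[0,0,0]},{"xyz":[0,0,-3.5],"rot":[0,0,0]},{"xyz":[0,0,-4.3],"rot":[0,0,0]},{"xyz":[0,0,-4.7],"rot":[0,0,0]},{"xyz":[0,0,-4.7],"rot":[0,0,0]},{"xyz":[0,0,-4.7],"rot":[0,0,0]}]}}

```text
t: 8.7
tool_pos: [0.5747, -0.0247, 0.1172]
orientation: [-2.03, 2.397, -0.001]
force: [-0.7, 0.3, 0.5]
opening: 0.0513
```

```bash
python3 - <<'E'
from h import *
for n in("scene",):
    a=np.mean([read_camera(n).astype(float) for _ in range(2)],0)
    cv2.imwrite(f"pics/{n}7.png",a[:,:,::-1].round().astype('uint8'))
a=crop(cv2.imread("pics/scene7.png"),305,140,405,240,6);
cv2.imwrite("pics/c5.png",a)
s=read_state(); print(s['t'],s['tool_pos'],s['opening'],s['force'])
E
```

```text
8.8 [ 0.57489066 -0.02468335  0.11743617] 0.05101891532000989 [-0.21171347  0.23803733 -1.23012434]
```

View pics/c5.png

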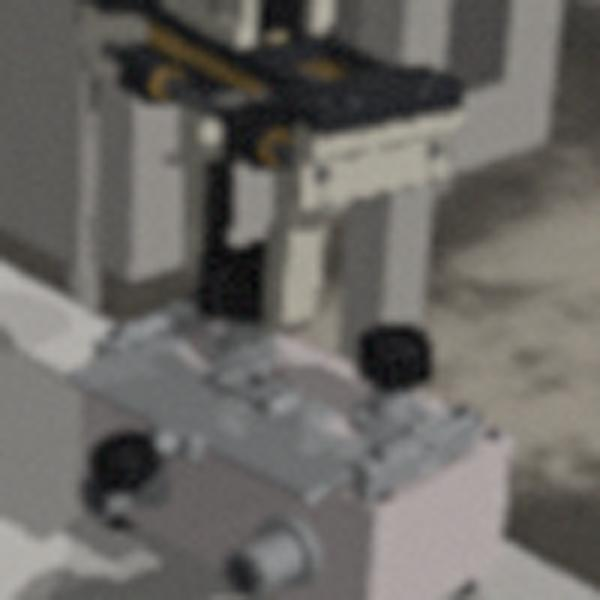

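Bar is between the pads. Close, gently first.

Request:
{"method": "carry_out", "body": {"steps": [{"xyz":[0,0,0],"rot":[0,0,0]},{"xyz":[0,0,0],"rot":[0,0,0]},{"xyz":[0,0,0],"rot":[0,0,0]},{"xyz":[0,0,0],"rot":[0,0,0]},{"xyz":[0,0,0],"rot":[0,0,0]}], "grip": 0, "force": 20}}

```text
t: 9.3
tool_pos: [0.5743, -0.0246, 0.1166]
orientation: [2.03, -2.397, -0.0]
force: [0.0, 0.6, -0.0]
opening: 0.0158
```

```bash
python3 - <<'E'
from h import *
s=read_state(); print(s['t'],s['tool_pos'],s['opening'],s['force'],s['wrist_torque'],R.from_rotvec(s['orientation']).as_matrix().round(4)[:,0])
E
```

```text
9.3 [ 0.5743453  -0.02459256  0.11664513] 0.015773277243926218 [ 0.00095365  0.63887818 -0.04124195] [0.00781916 0.01789451 0.00584731] [-0.1647 -0.9863 -0.    ]
```

Request:
{"method": "carry_out", "body": {"steps": [{"xyz":[0,0,0],"rot":[0,0,0]},{"xyz":[0,0,0],"rot":[0,0,0]},{"xyz":[0,0,0],"rot":[0,0,0]}], "force": 40}}

```text
t: 9.6
tool_pos: [0.5744, -0.0247, 0.1166]
orientation: [2.03, -2.397, 0.0]
force: [0.6, -0.1, -0.2]
opening: 0.0115
```

```bash
python3 - <<'E'
from h import *
s=read_state(); print(s['t'],s['tool_pos'],s['opening'],s['force'],s['wrist_torque'],R.from_rotvec(s['orientation']).as_matrix().round(4)[:,0])
E
```

```text
9.6 [ 0.57435181 -0.02468736  0.11658434] 0.01147725037234608 [ 0.58284643 -0.12123153 -0.17980903] [-0.04819045 -0.00405056 -0.01998095] [-1.648e-01 -9.863e-01  1.000e-04]
```

Request:
{"method": "carry_out", "body": {"steps": [{"xyz":[0,0,0],"rot":[0,0,0]},{"xyz":[0,0,0.5],"rot":[0,0,0]},{"xyz":[0,0,1],"rot":[0,0,0]},{"xyz":[0,0,2],"rot":[0,0,0]},{"xyz":[0,0,3],"rot":[0,0,0]},{"xyz":[0,0,3],"rot":[0,0,0]}]}}

```text
t: 10.2
tool_pos: [0.5751, -0.0249, 0.1491]
orientation: [-2.029, 2.397, -0.003]
force: [-1.6, -1.4, -0.5]
opening: 0.0119
```

Request:
{"method": "carry_out", "body": {"steps": [{"xyz":[0,0,2],"rot":[0,0,0]},{"xyz":[0,0,4],"rot":[0,0,0]},{"xyz":[0,0,6],"rot":[0,0,0]},{"xyz":[0,0,8],"rot":[0,0,0]},{"xyz":[0,0,10],"rot":[0,0,0]},{"xyz":[0,0,12],"rot":[0,0,0]},{"xyz":[0,0,12],"rot":[0,0,0]},{"xyz":[0,0,12],"rot":[0,0,0]}]}}

```text
t: 11.0
tool_pos: [0.5746, -0.0246, 0.2665]
orientation: [-2.03, 2.397, -0.001]
force: [-0.1, 0.8, -2.4]
opening: 0.0117
```

```bash
python3 - <<'E'
from h import *
for n in("scene",):
    a=np.mean([read_camera(n).astype(float) for _ in range(2)],0)
    cv2.imwrite(f"pics/{n}8.png",a[:,:,::-1].round().astype('uint8'))
a=crop(cv2.imread("pics/scene8.png"),305,120,405,240,5);
cv2.imwrite("pics/c5.png",a)
s=read_state(); print(s['t'],s['tool_pos'],s['opening'],s['force'],R.from_rotvec(s['orientation']).as_matrix().round(4))
E
```

```text
11.1 [ 0.57372704 -0.02451212  0.26494488] 0.011686107247300577 [ 0.12009519 -0.52970583 -3.11591437] [[-1.647e-01 -9.863e-01 -2.100e-03]
 [-9.863e-01  1.647e-01  3.000e-04]
 [ 0.000e+00  2.200e-03 -1.000e+00]]
```

View pics/c5.png

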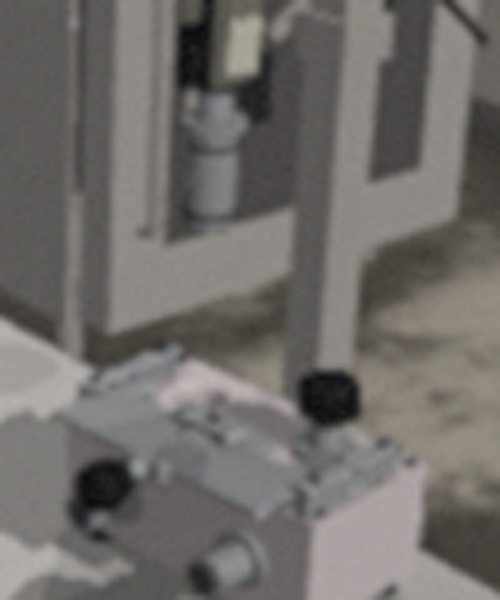

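```bash
cat > tgt.py <<'E'
from cam import *
import sys
x,y,yaw=.4665,-.3807,-1.84
Mc=camM(x,y,yaw)[1]; xc,yc,zc=Mc[:3,:3].T
foc=ap(Mc,[-.08,0,0])[0]
Rt=np.c_[yc,np.cross(-zc,yc),-zc]
def go(off=0.,bias=(0,0,0)):
    s=read_state(); p=s['tool_pos']; Rc=R.from_rotvec(s['orientation'])
    t=foc+.0666*zc-off*xc+np.array(bias)
    d=R.from_matrix(Rt)*Rc.inv()
    return t,(t-p)*100,np.degrees(d.as_rotvec()),Rc,d
if __name__=="__main__":
    t,dp,dr,Rc,d=go(float(sys.argv[1]),[float(v) for v in sys.argv[2:5]] or (0,0,0))
    print("target",t,"shift cm",dp.round(2),"rot deg",dr.round(2),np.linalg.norm(dr))
    for f in np.linspace(0,1,6):
        print(f,(R.from_rotvec(np.radians(dr*f))*Rc).as_matrix()[:,2].round(3))
E
python3 tgt.py .05 0 -.003 0
```

```text
target [ 0.51435716 -0.21024227  0.23312091] shift cm [ -5.94 -18.57  -3.18] rot deg [-11.71  18.34  83.15] 85.94823380339163
0.0 [-0.002  0.    -1.   ]
0.2 [-0.059 -0.05  -0.997]
0.4 [-0.099 -0.114 -0.989]
0.6000000000000001 [-0.119 -0.186 -0.975]
0.8 [-0.116 -0.26  -0.959]
1.0 [-0.091 -0.33  -0.94 ]
```

Request:
{"method": "carry_out", "body": {"steps": [{"xyz":[-0.6,-1.8,1],"rot":[-1.15,1.8,8.2]},{"xyz":[-1.2,-3.6,1],"rot":[-2.3,3.6,16.4]},{"xyz":[-1.8,-5.6,1],"rot":[-3.45,5.4,24.6]},{"xyz":[-2.4,-7.6,1],"rot":[-4.6,7.2,32.8]},{"xyz":[-3,-9.6,0.5],"rot":[-5.75,9,41]},{"xyz":[-3.6,-11.6,0],"rot":[-6.9,10.8,49.2]},{"xyz":[-4.2,-13.6,-1],"rot":[-8.05,12.6,57.4]},{"xyz":[-4.8,-15.4,-2],"rot":[-9.2,14.4,65.6]},{"xyz":[-5.4,-17,-2.6],"rot":[-10.35,16.2,73.8]},{"xyz":[-5.9,-18.5,-3.1],"rot":[-11.5,18,82]}]}}

```text
t: 12.1
tool_pos: [0.5142, -0.21, 0.2331]
orientation: [2.774, -0.396, -0.07]
force: [-0.4, -0.0, -2.2]
opening: 0.012
```

Request:
{"method": "carry_out", "body": {"steps": [{"xyz":[0,0,0],"rot":[0,0,0]},{"xyz":[0,0,0],"rot":[0,0,0]}]}}

```text
t: 12.3
tool_pos: [0.5148, -0.209, 0.2346]
orientation: [2.774, -0.411, -0.066]
force: [-0.0, 0.4, -2.0]
opening: 0.0118
```

```bash
python3 - <<'E'
from h import *
for n in("scene","top"):
    a=np.mean([read_camera(n).astype(float) for _ in range(4)],0)
    cv2.imwrite(f"pics/{n}9.png",a[:,:,::-1].round().astype('uint8'))
s=read_state(); print(s['t'],s['tool_pos'],s['opening'],s['force'])
E
python3 tgt.py .05 0 -.003 0 | head -1; python3 tgt.py 0 0 -.003 0 | head -1
```

```text
12.7 [ 0.51562134 -0.20946432  0.23582992] 0.011762904934860775 [-0.08892112  0.31557038 -2.54029283]
target [ 0.51435716 -0.21024227  0.23312091] shift cm [-0.13 -0.08 -0.27] rot deg [-0.37  0.35  1.18] 1.2875682992382291
target [ 0.50186095 -0.25553465  0.25022192] shift cm [-1.38 -4.61  1.44] rot deg [-0.37  0.35  1.18] 1.2875682992382291
```

View pics/scene9.png

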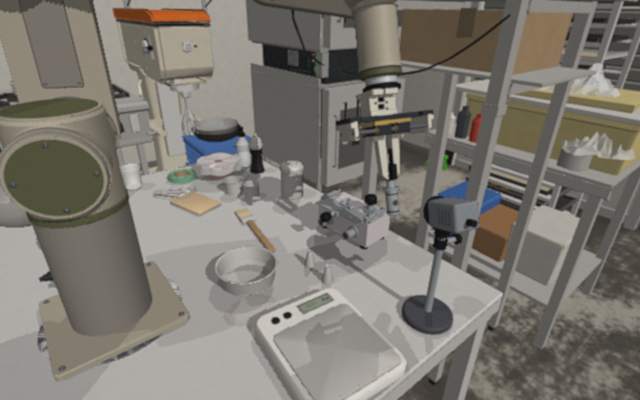

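View pics/top9.png

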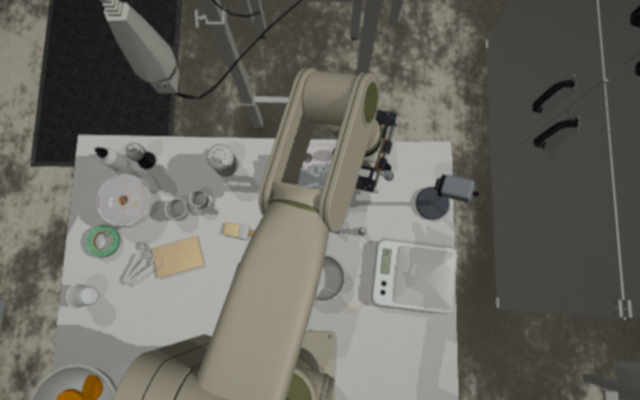

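```bash
cat > plugov.py <<'E'
from cam import *
import sys
def plugM(bias=(0,0,0)):
    s=read_state(); Rm=R.from_rotvec(s['orientation']).as_matrix(); z=-Rm[:,2]; y=Rm[:,0]; x=np.cross(y,z)
    M=np.eye(4); M[:3,:3]=np.c_[x,y,z]; M[:3,3]=s['tool_pos']-np.array(bias)+z*(.0014-.094); return M
def drawplug(im,cam,k,o,M):
    for z,r in((0,.013),(.052,.013),(.052,.017),(.06,.017)): ln(im,cam,ap(M,circ((0,0),r,z)),k,o,(0,255,0))
    for z in(.106,.074): ln(im,cam,ap(M,rect(-.022,.022,-.006,.006,z)),k,o,(0,255,255))
    for x in(-.013,.013): ln(im,cam,ap(M,circx(x,0,.026,.0065)),k,o,(0,0,255))
    ln(im,cam,ap(M,[[.2,0,.026],[-.05,0,.026]]),k,o,(255,0,255),False)
if __name__=="__main__":
    n=sys.argv[1]; M=plugM([float(v) for v in sys.argv[2:5]])
    o=(370,150); a=crop(cv2.imread(f"pics/scene{n}.png"),o[0],o[1],o[0]+110,o[1]+90,7); r=a.copy()
    drawplug(a,S,7,o,M); drawcam(a,S,7,o,.4665,-.3807,-1.84); cv2.imwrite("pics/po.png",a); cv2.imwrite("pics/pr.png",r)
    o=(350,130); a=crop(cv2.imread(f"pics/top{n}.png"),o[0],o[1],o[0]+120,o[1]+90,6)
    drawplug(a,T,6,o,M); drawcam(a,T,6,o,.4665,-.3807,-1.84); cv2.imwrite("pics/pt.png",a)
    Mc=camM(.4665,-.3807,-1.84)[1]; print("bore in cam", (np.linalg.inv(Mc)@M@[0,0,.026,1]).round(4), "x ang",np.arccos(abs(M[:3,0]@Mc[:3,0])),"z ang",np.arccos(M[:3,2]@Mc[:3,2]))
E
python3 plugov.py 9 0 -.003 0
```

```text
bore in cam [-1.306e-01  8.000e-04  2.900e-03  1.000e+00] x ang 0.022256367149293695 z ang 0.008448812359278902
```

View pics/po.png

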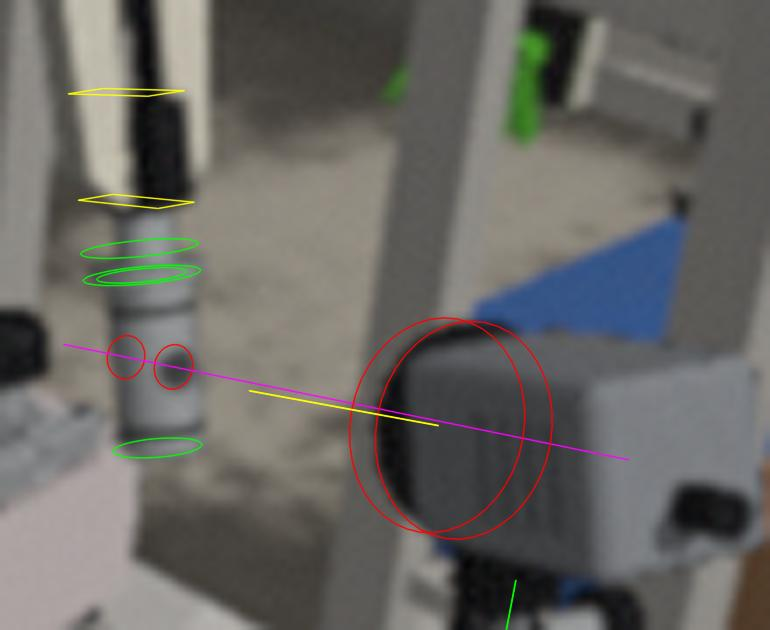

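View pics/pr.png

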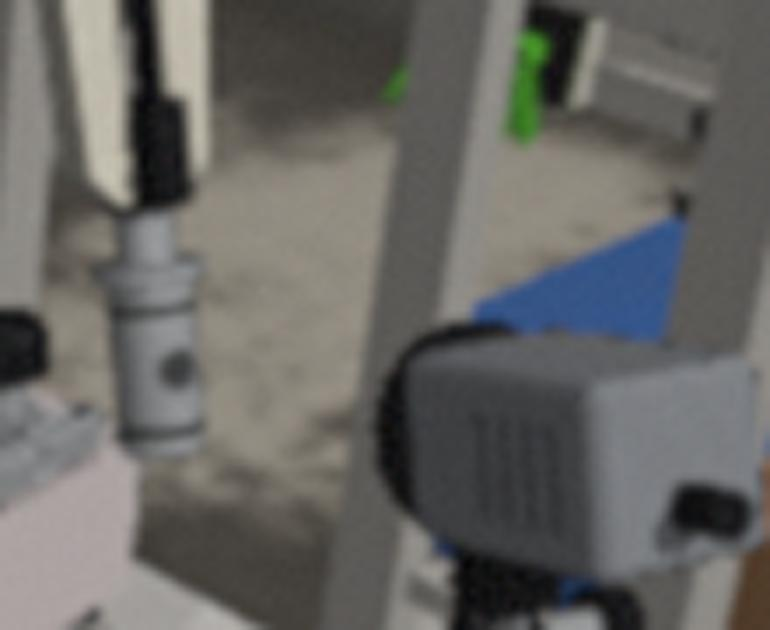

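View pics/pt.png

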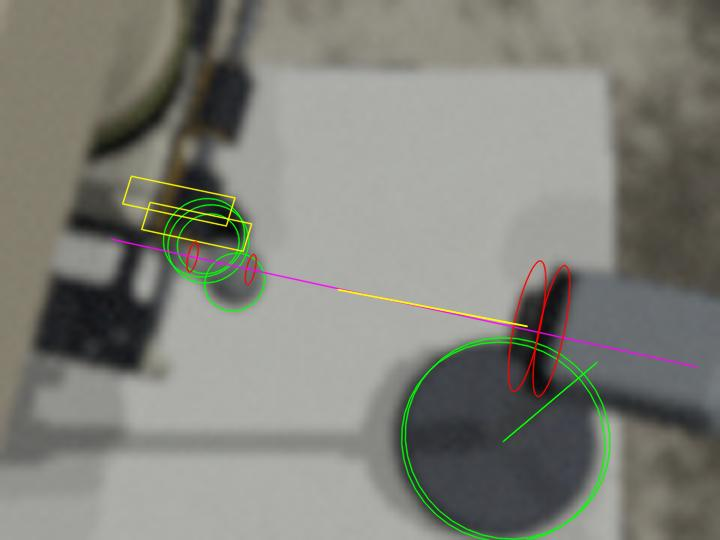

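Request:
{"method": "carry_out", "body": {"steps": [{"xyz":[-0.4,-1.4,0.4],"rot":[0,0,0.4]},{"xyz":[-0.8,-2.7,0.8],"rot":[-0.2,0.2,0.8]},{"xyz":[-1.1,-3.8,1.15],"rot":[-0.4,0.3,1.2]},{"xyz":[-1.3,-4.4,1.35],"rot":[-0.4,0.3,1.2]},{"xyz":[-1.4,-4.6,1.4],"rot":[-0.4,0.3,1.2]},{"xyz":[-1.4,-4.6,1.4],"rot":[-0.4,0.3,1.2]},{"xyz":[-1.4,-4.6,1.4],"rot":[-0.4,0.3,1.2]},{"xyz":[-1.4,-4.6,1.4],"rot":[-0.4,0.3,1.2]}]}}

```text
t: 13.5
tool_pos: [0.5014, -0.2553, 0.2494]
orientation: [2.77, -0.374, -0.066]
force: [-0.1, 0.2, -2.8]
opening: 0.0117
```

```bash
python3 - <<'E'
from h import *
for n in("scene","top"):
    a=np.mean([read_camera(n).astype(float) for _ in range(5)],0)
    cv2.imwrite(f"pics/{n}10.png",a[:,:,::-1].round().astype('uint8'))
s=read_state(); print(s['t'],s['tool_pos'],s['opening'],s['force'],s['dq'])
E
python3 plugov.py 10 0 -.003 0;python3 plugov.py 10 0 -.003 0
```

```text
14.0 [ 0.50137451 -0.25560081  0.24963275] 0.011788263637514035 [-0.04102945 -0.44378571 -2.4858468 ] [-0.00099802  0.00073615 -0.00135272 -0.00048824  0.00012916 -0.00105151]
bore in cam [-8.e-02 -4.e-04 -6.e-04  1.e+00] x ang 0.0007709349447348124 z ang 0.0009083050727954635
bore in cam [-8.e-02 -4.e-04 -6.e-04  1.e+00] x ang 0.0007709349447348124 z ang 0.0009083050727954635
```

View pics/po.png

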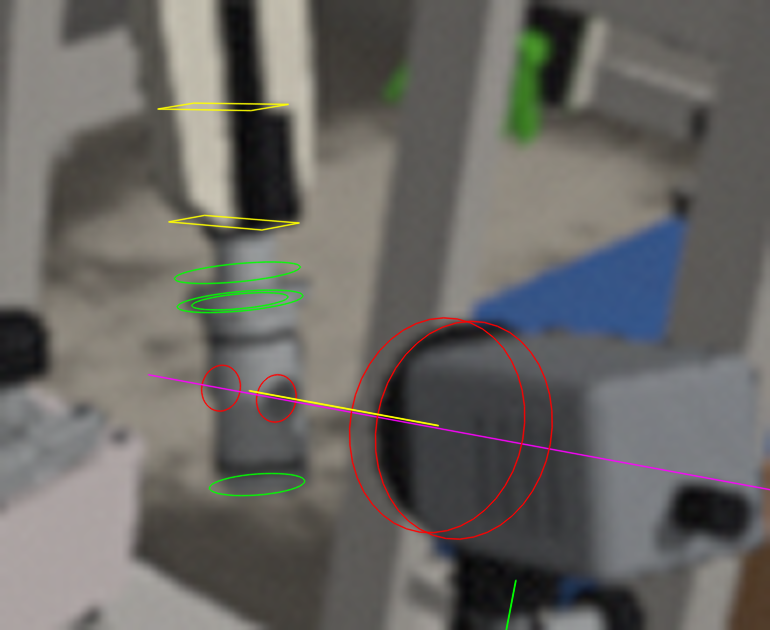

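View pics/pt.png

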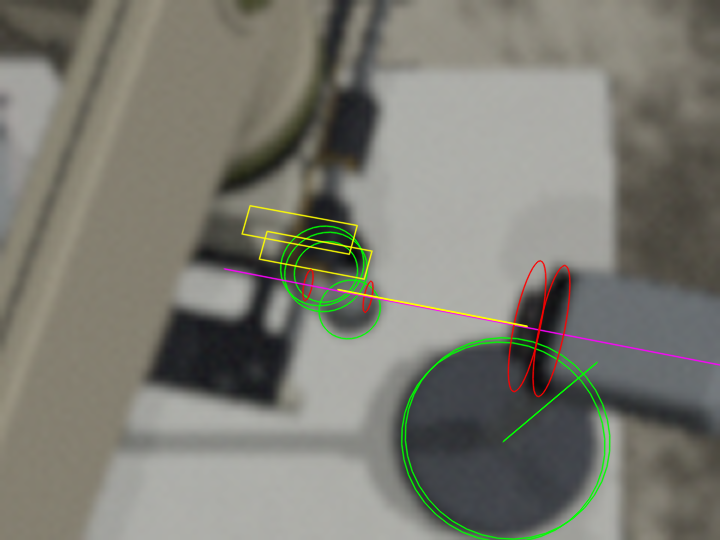

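View pics/pr.png

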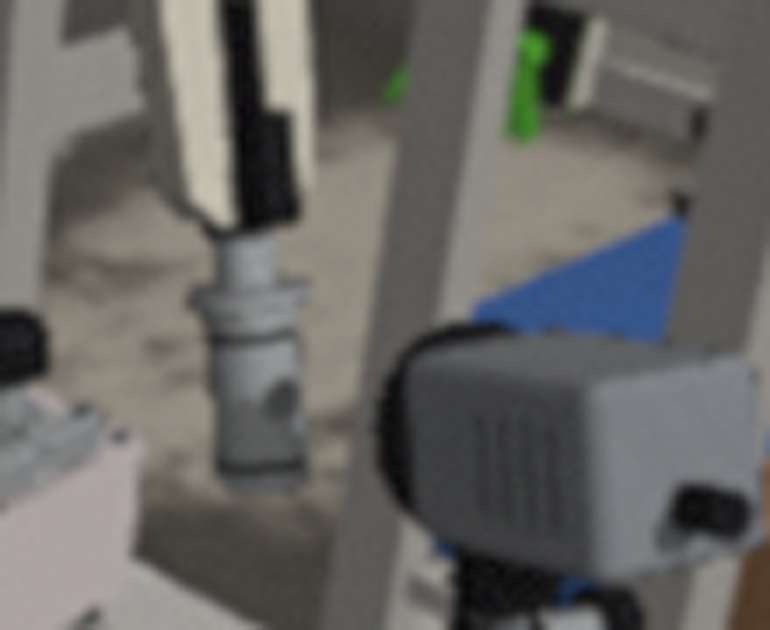

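View pics/scene10.png

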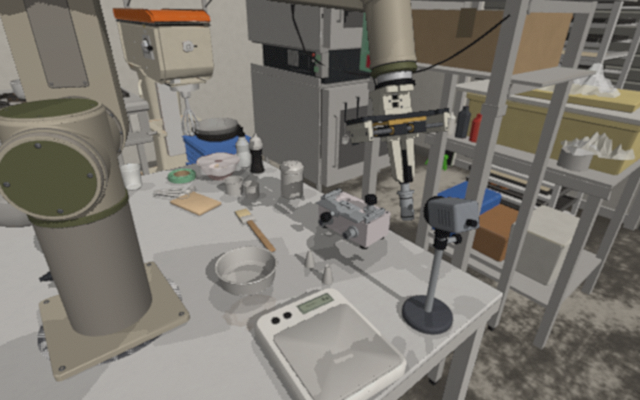

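The picture shows the plug held in front of the lens at about (406,205). The blanking plug is seated at (370,198), the slide knob is out at (324,217), and the cones, shaker and brush look as they did at the start.

```bash
python3 -c "
from plant import *
print(close_job())"
```

```text
the job is handed in; nothing more can be done
None
```

I pulled the slide out about 27 mm to its stop, lifted the valve plug out by its bar handle and held it in front of the inspection camera. I handed the job in at about 14 s of the 54 s allowed; no verdict is reported.

**Position:** By my fit, the bore was 80 mm from the lens and less than 1 mm off the line of sight. Its line and long axis were within 0.001 rad of the camera's. These figures depend on my estimate of the camera's pose. In the scene picture the plug lay within about 2 mm of where that pose put it.

**Hold:** The grip opening was steady at 11.8 mm and the joints were almost still (about 0.001 rad/s). The only force on the tool was about 2.5 N downward, roughly the plug's weight.

**The rest:** The last picture showed the slide still out, the blanking plug seated, and the shaker, cones and brush where they stood.

**Disagreements:**
- The arm's contact with the knob put the head 3 mm further in -y than the picture fit did. I allowed for this in all later moves.
- The top and scene views differed by about 4 mm on the camera stand's base.
- The stand's yaw was uncertain by about 0.03 rad. Both this and the base difference are inside the limits of 12 mm and 0.16 rad.

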